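Put the microscope objectives away in order of length and shut the case

ROBOT

A 6-joint arm with a two-finger parallel gripper is mounted at the origin on the work surface. World frame = base frame: x ahead of the robot, y to its left, z up, the work surface at z = 0. Lengths are in m, angles in rad, forces in N, time in s.
With the tool pointing down it reaches from about 0.35 to 0.775 m from the base axis. Payload 5.5 kg.
Tool frame: the origin (TCP) lies on the centre line of the jaws, within the pads' length; the fingertips stand 11 mm ahead of it and the grasp point (between the pads) lies 8 mm behind it; z points along the fingers, y is the direction in which the jaws open and shut (so a half turn about z gives the same grasp; the last joint's range is limited). The gripper opens to 85 mm and grips with 20 to 120 N. Pads are 22 mm wide; open, the fingers measure 114 mm over their backs; the gripper's body (76 mm by 85 mm) begins 54 mm behind the grasp point. The pads swing forward as they close: fully open they stand 13 mm farther back than shut.
Start: joints at [0.974, 0.313, 0.046, 1.304, 0, 1.431], TCP at [0.254, 0.516, 0.242] pointing down, gripper open.
Joint ranges: [-2.76, 2.76], [-0.86, 1.69], [-1.03, 1.26], [-2.2, 2.34], [-1.47, 1.5], [-3.14, 3.14]. Speed limits (rad/s): [2.57, 2.57, 3.14, 3.14, 3.14, 3.14].

INTERFACE

Orientations are given as a unit quaternion [w, x, y, z].
In Python, from workcell import env, imaging, order gives the robot as it stands. The module is installed in compiled form; this text tells all that it offers.
- The arm moves only by the tool move_arm, never from a script. Its argument "deltas" is one flat list of numbers, 7 for each row, row after row: the gripper's target within -1 to 1 (shut at 1, half-way at 0, fully open at -1), then the shift along the tool's x, y, z in m, then the turn, a rotation vector about the tool's x, y, z in degrees. In form: [jaw, tx, ty, tz, ax, ay, az, jaw, tx, ty, tz, ax, ay, az, ...]. A call has 1 to 10 rows; each row shifts and turns the commanded pose from where the row before left it, along the tool's axes as they then stand; what a row does not reach is not made up. A row lasts 1/8 s, in which the tool goes at most 62.5 mm and 10.7 degrees, less where a joint would pass 70% of its speed; a pose out of reach is approached as far as the arm can. A call is refused whole if a number of a shift passes 0.0625 or a number of a turn 10.7, either way. A call with a gripper value outside its range is refused whole. The fingers move at their own pace and stop on an object; "squeeze" is the grip in N (left out, the last holds). Time passes only in rows, so rows that do not move let the fingers close. It gives the time, the measured TCP pose, the force and the opening at its end, in the units of the state.
- env.get_state(): the state, without advancing time (a new reading comes with each control period).
- imaging.read_camera(name): name is "scene" or "top" or "wrist"; returns a dict with "img" (400x640x3 uint8, red, green, blue), "z_map" (400x640 float32, m along the optical axis (not along the pixel's ray), 0 where there is no reading), "fx", "fy", "cx", "cy" (pixels), "rvec" (rotation vector, rad) and "tvec" (3), from world to camera coordinates, as OpenCV has them. Camera axes: x right, y down, z forward; pixel columns grow to the right and rows downward; lengths in m; the calibration is good to about 2 mm. A picture is of the moment at which its call begins.
- order.hand_in(): hands the job in, once; it reports no verdict.
Trained networks look in a picture, given as the dict that the camera call returned (one of the last four; its "shot" number tells which), for a name from the list of things; names that differ only in an ending like _2 or _b are one class to them, and where a whole thing is asked for, a point or a joint stands for the part that bears it (a point fixed in the world has none). Each returns a list of dicts, best first, with "confidence" (0 to 1); they miss things now and then, are a little off and sometimes report something else, mostly with a low value. They report only what shows in the picture. A call takes as long as a camera call. They do not tell look-alikes from the thing itself.
- imaging.recognise(picture, thing): "centre" ([column, row] in pixels, amid what is visible of it).
- imaging.cut_out(picture, thing): "mask" (400x640 bool, what is visible of it) and "centre" ([column, row] in pixels, amid what is visible of it).
The state is a dict: "clock": time; "joint_pos": joint angles; "qvel": joint speeds; "tau": joint torques, N m; "tcp_pos": TCP position; "orientation": TCP orientation; "wrist_force": force on the tool from outside, world axes, zero at the start; "ft_torque": the same for the moment, N m; "finger_gap": finger opening in m.
Only numpy, scipy, OpenCV 4.12 (cv2) and the standard library are available. Lean on these libraries where they do the work, as an engineer would, in place of code of your own. Each camera call takes 0.05 s, during which the arm holds its last target.

TASK

Put the four microscope objectives away in their case, upright and set down gently rather than dropped, in order of length: the shortest in the shallow well at the end of the row nearest the robot base, and so on to the longest in the deepest well at the far end. Once all four are seated on the floors of their wells and none stands above the rim, close the lid fully. Do not tip an objective over, and leave the Petri dish where it is.

Things in the scene. Friction and masses are not known exactly. Their poses are not given: they have to be found in the camera images.
- objective1_c (a point): The shortest of four microscope objectives that differ only in length: a loose upright satin-metal cylinder 36 mm tall, barrel 34 mm across, brass thread 30 mm across and 5 mm high at the foot, dark 4 mm chamfered nose on top; about 120 g (varies by a third). Stands on a 3 mm thick bench mat. The point is its centre, 18 mm above its underside; z is up along its axis.
- objective2_c (a point): The second shortest of four microscope objectives that differ only in length: a loose upright satin-metal cylinder 46 mm tall, barrel 34 mm across, brass thread 30 mm across and 5 mm high at the foot, dark 4 mm chamfered nose on top; about 150 g (varies by a third). Stands on a 3 mm thick bench mat. The point is its centre, 23 mm above its underside; z is up along its axis.
- objective3_c (a point): The second longest of four microscope objectives that differ only in length: a loose upright satin-metal cylinder 56 mm tall, barrel 34 mm across, brass thread 30 mm across and 5 mm high at the foot, dark 4 mm chamfered nose on top; about 180 g (varies by a third). Stands on a 3 mm thick bench mat. The point is its centre, 28 mm above its underside; z is up along its axis.
- objective4_c (a point): The longest of four microscope objectives that differ only in length: a loose upright satin-metal cylinder 66 mm tall, barrel 34 mm across, brass thread 30 mm across and 5 mm high at the foot, dark 4 mm chamfered nose on top; about 210 g (varies by a third). Stands on a 3 mm thick bench mat. The point is its centre, 33 mm above its underside; z is up along its axis.
- well1: The shallowest of four square wells (46 mm wide, 10 mm deep) in the light grey foam of the case, at the end of the row nearest the robot base. Origin: centre of the well's floor, 40 mm above the bench. z up; y runs along the row towards this end (wells 64 mm apart); x points squarely across the case to the hinge side; the same for all wells.
- well2: The second of four square wells (46 mm wide, 20 mm deep) in the light grey foam of the case, next to the shallowest. Origin: centre of the well's floor, 30 mm above the bench. Top of the foam: 50 mm above the bench; rim of the case: 81 mm, so 31 mm above the foam.
- well3: The third of four square wells (46 mm wide, 30 mm deep) in the light grey foam of the case, next to the deepest. Origin: centre of the well's floor, 20 mm above the bench. The case is fixed, dark grey, 292 mm long along the row, 98 mm wide, its walls 6 mm thick; the row lies midway between the long walls and midway along the case.
- well4: The deepest of four square wells (46 mm wide, 40 mm deep) in the light grey foam of the case, at the end of the row farthest from the robot base. Origin: centre of the well's floor, 10 mm above the bench. A well seated objective's top is 26 mm above the foam and 5 mm below the rim, in every well.
- lid (a joint): Angle of the case's lid, rad: 0 shut on the rim, 1.57 upright; starts at 1.65 to 2.15, leaning back from the wells; stops at 2.3. Stiff hinge (0.22 N m): stays where left; 3 N at the edge moves it. Axis: level, along the row, 81 mm above the bench, 49 mm from the row's line on the +x side. Flat dark panel 98 mm from axis to edge, 10 mm thick (inner face on the axis), 10 mm lip mid-edge.
- petri: Bystander: a closed glass Petri dish, 92 mm across, 16 mm tall, loose on the bench. Origin: centre of its underside.
Things that resemble listed ones, but are neither listed nor needed, are in the scene too. What is shaped like the part that bears objective4_c but green or red is not meant.

How it is judged:
By the outcome, as a careful person would: the job done as asked, in the order asked, and still so for the second after the job is handed in, with the robot touching nothing.
It also fails if it takes over 120 s, if anything falls off the work surface, if the arm or the gripper's body presses on something with over 40 N, if the wrist force passes 120 N, or if a joint passes its speed limit or range.

## Working session

There is one attempt and no reset: what is moved stays moved. The work goes in short steps, Python scripts to look and compute and a tool call to move; the robot and the scene stay as the last step left them, time stands still between calls to the robot, and variables do not carry over. Pictures are saved under pics/ and viewed, and the job is handed in when it is done.

Besides the shell and the picture viewer there is one more tool, called as name(argument=value, ...) on one line, values as JSON. move_arm: Moves the arm, as the interface text tells. Its arguments: {"type":"object","properties":{"deltas":{"type":"array"},"squeeze":{"type":"number"}},"required":["deltas"]}

```bash
mkdir -p pics; cat > h.py <<'E'
import numpy as np, cv2
from workcell import env, imaging, order
def world(p):
    R=cv2.Rodrigues(np.array(p['rvec'],float))[0]; t=np.array(p['tvec'],float).ravel()
    z=p['z_map'].astype(float); v,u=np.mgrid[0:400,0:640]
    c=np.stack([(u-p['cx'])/p['fx']*z,(v-p['cy'])/p['fy']*z,z],-1)
    w=(c-t)@R
    w[z==0]=np.nan
    return w
def save(p,n): cv2.imwrite('pics/'+n,p['img'][:,:,::-1])
E
python3 - <<'E'
from h import *
import pickle
s=env.get_state(); print({k:np.round(v,3).tolist() for k,v in s.items()})
for n in ['scene','top','wrist']:
    p=imaging.read_camera(n); save(p,n+'0.png'); pickle.dump(p,open(n+'0.pkl','wb'))
    R=cv2.Rodrigues(np.array(p['rvec'],float))[0]; print(n,-R.T@np.ravel(p['tvec']),R[2],p['shot'])
E
```

```text
{'clock': 0.0, 'joint_pos': [0.974, 0.314, 0.045, 1.304, 0.0, 1.431], 'qvel': [-0.001, -0.001, -0.001, 0.001, -0.001, 0.0], 'tau': [0.001, -48.062, 29.854, 0.019, -0.0, -0.0], 'tcp_pos': [0.253, 0.516, 0.241], 'orientation': [-0.0, 0.226, 0.974, -0.001], 'wrist_force': [0.073, -0.155, 1.297], 'ft_torque': [0.024, 0.02, -0.022], 'finger_gap': 0.086}
scene [1.17826098 0.31299844 0.59807394] [-0.71133188 -0.41141363 -0.5698647 ] 1
top [ 0.46736635 -0.07476884  1.1214958 ] [ 0.07372906  0.01391436 -0.99718124] 2
wrist [0.18054727 0.55318077 0.37225971] [ 0.28903776 -0.14330838 -0.94653044] 3
```

View pics/scene0.png

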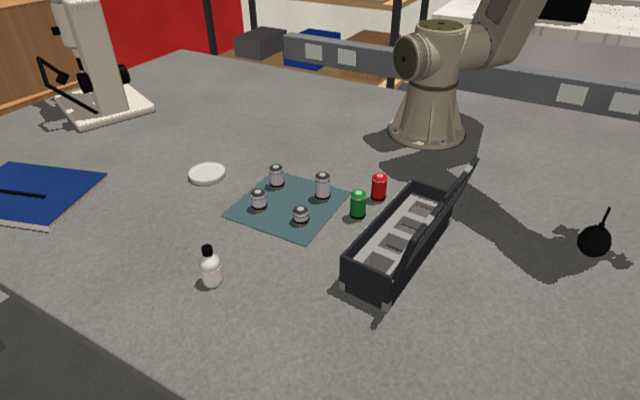

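View pics/top0.png

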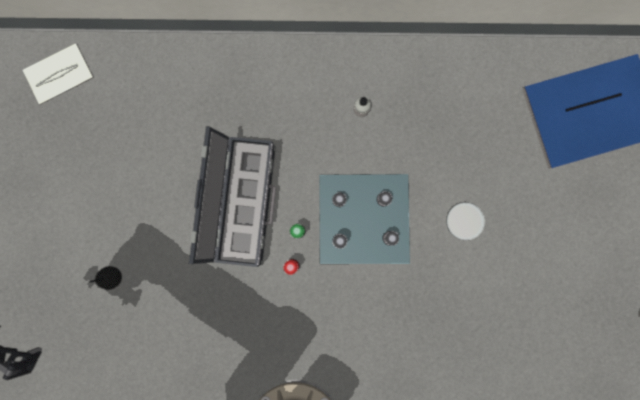

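View pics/wrist0.png

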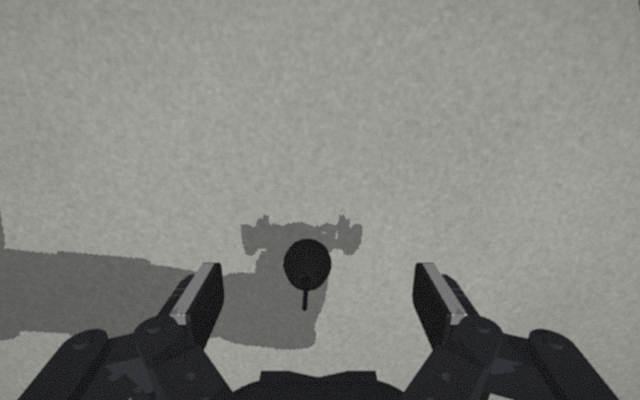

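Top view: case at about (245,200) with the hinge to the left, four objectives on the mat at (340,199), (385,198), (340,240) and (392,238), decoys green (297,231) and red (291,267), and the dish at (466,221). In the scene view the lid leans back. Next I measure these.

```bash
cat > m.py <<'E'
from h import *
import pickle
p=pickle.load(open('top0.pkl','rb')); w=world(p); q=pickle.load(open('scene0.pkl','rb')); ws=world(q)
# table height check
print('bench z', np.nanmedian(w[300:340,400:600,2]), 'mat z', np.nanmedian(w[210:230,355:375,2]), 'scene bench',np.nanmedian(ws[300:340,200:300,2]))
for c in [(340,199),(385,198),(340,240),(392,238),(297,231),(291,267),(466,221)]:
    sub=w[c[1]-25:c[1]+25,c[0]-25:c[0]+25].reshape(-1,3); zt=np.nanmax(sub[:,2])
    m=sub[:,2]>max(0.008,zt-0.006); a=sub[m]
    # circle center by min enclosing of top
    print(c,'top',np.nanpercentile(sub[:,2],99.5).round(4),len(a),a[:,:2].mean(0).round(4),(a[:,:2].min(0)/2+a[:,:2].max(0)/2).round(4),np.ptp(a[:,:2],axis=0).round(4))
# scene-camera heights
m=(ws[...,2]>0.012)&(ws[...,2]<0.1)
n,l,st,ce=cv2.connectedComponentsWithStats(m.astype(np.uint8))
for i in range(1,n):
    if st[i,4]>80:
        a=ws[l==i]; print('scene',st[i],'xy mid',((a.min(0)+a.max(0))/2).round(3),'zmax',a[:,2].max().round(4), np.percentile(a[:,2],97).round(4))
# case foam
x0,x1,y0,y1=190,280,120,270
sub=w[y0:y1,x0:x1]; img=p['img'][y0:y1,x0:x1].astype(int)
f=(abs(sub[...,2]-0.05)<0.006)&(img.min(-1)>110)
fm=f.astype(np.uint8)
r=cv2.minAreaRect(sub[f][:,:2].astype(np.float32)*1000); print('foam rect mm',r, f.sum(), np.median(sub[f][:,2]))
for nm,pp in (('top',p),):
  pass
print('z profile row195', [(u,w[195,u].round(3).tolist()) for u in range(192,282,4)])
E
python3 m.py
```

```text
bench z -0.0012518959300228255 mat z 0.0020913628674640947 scene bench 0.000712593774679211
(340, 199) top 0.0407 104 [ 0.5527 -0.0954] [ 0.5514 -0.0959] [0.0288 0.0286]
(385, 198) top 0.0506 97 [ 0.5545 -0.2042] [ 0.5548 -0.2044] [0.0287 0.0284]
(340, 240) top 0.0707 83 [ 0.4525 -0.0966] [ 0.4521 -0.0969] [0.0273 0.0276]
(392, 238) top 0.0605 78 [ 0.4618 -0.2193] [ 0.4611 -0.22  ] [0.0278 0.0279]
(297, 231) top 0.0682 72 [0.4732 0.002 ] [0.4732 0.0029] [0.0275 0.0233]
(291, 267) top 0.0672 91 [0.3902 0.0153] [0.3902 0.015 ] [0.0278 0.0278]
(466, 221) top 0.0196 182 [ 0.508  -0.4022] [ 0.5062 -0.4033] [0.0848 0.0866]
scene [100   0  28   6  90] xy mid [-0.772 -2.31   0.029] zmax 0.0454 0.0418
scene [203   1  10  18 133] xy mid [-0.75  -1.499  0.055] zmax 0.099 0.0972
scene [419   7   9  14  95] xy mid [-1.144 -0.397  0.067] zmax 0.0994 0.0971
scene [390  24  10  21 156] xy mid [-0.747 -0.397  0.057] zmax 0.0998 0.097
scene [ 283   35  116   41 2463] xy mid [-0.373 -0.491  0.056] zmax 0.1 0.0976
scene [   0   38   76   41 1553] xy mid [ 0.209 -1.552  0.056] zmax 0.0999 0.0974
scene [ 
[... 1289 characters left out ...]
ofile row195 [(192, [0.558, 0.267, 0.003]), (196, [0.543, 0.203, 0.187]), (200, [0.544, 0.197, 0.177]), (204, [0.545, 0.193, 0.162]), (208, [0.547, 0.189, 0.146]), (212, [0.548, 0.183, 0.133]), (216, [0.55, 0.181, 0.109]), (220, [0.552, 0.176, 0.092]), (224, [0.553, 0.169, 0.083]), (228, [0.556, 0.168, 0.048]), (232, [0.556, 0.158, 0.049]), (236, [0.556, 0.149, 0.047]), (240, [0.558, 0.144, 0.022]), (244, [0.559, 0.135, 0.018]), (248, [0.559, 0.125, 0.019]), (252, [0.559, 0.116, 0.019]), (256, [0.557, 0.101, 0.046]), (260, [0.557, 0.091, 0.049]), (264, [0.554, 0.077, 0.081]), (268, [0.559, 0.075, 0.031]), (272, [0.558, 0.065, 0.036]), (276, [0.561, 0.059, 0.003]), (280, [0.562, 0.049, 0.0])]
```

```bash
python3 - <<'E'
from h import *
import pickle
p=pickle.load(open('top0.pkl','rb'))
a=p['img'][110:280,180:420]; cv2.imwrite('pics/topz.png',cv2.resize(a,None,fx=3.3,fy=3.3,interpolation=cv2.INTER_CUBIC)[:,:,::-1])
E
```

```text
(no output)
```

View pics/topz.png

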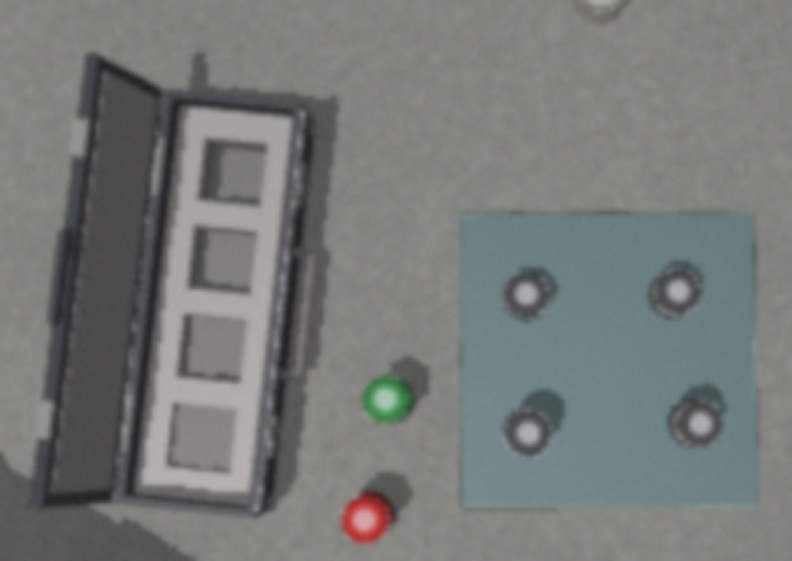

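move_arm(deltas=[-1,0,0,0,0,0,-10.7,-1,0,0,0,0,0,-10.7,-1,0,0,0,0,0,-10.7,-1,0,0,0,0,0,-10.7,-1,0,0,0,0,0,-10.7,-1,0,0,0,0,0,-10.7,-1,0,0,0,0,0,-10.7,-1,0,0,0,0,0,-10.7,-1,0,0,0,0,0,-10.7,-1,0,0,0,0,0,-10.7])

```text
clock: 1.4
tcp_pos: [0.2535, 0.5159, 0.2419]
orientation: [-0.0, -0.651, 0.759, -0.0]
wrist_force: [0.2, -0.0, -0.5]
finger_gap: 0.0854
```

move_arm(deltas=[-1,0,0,0,0,0,-4,-1,0.043,-0.035,0,0,0,0,-1,0.043,-0.035,0,0,0,0,-1,0.043,-0.035,0,0,0,0,-1,0.043,-0.035,0,0,0,0,-1,0.043,-0.035,0,0,0,0,-1,0.043,-0.035,0,0,0,0,-1,0.043,-0.035,0,0,0,0,-1,0.043,-0.035,0,0,0,0,-1,0.043,-0.035,0,0,0,0])

```text
clock: 2.65
tcp_pos: [0.5332, 0.1006, 0.2421]
orientation: [0.0, -0.674, 0.738, 0.0]
wrist_force: [0.4, 1.3, 0.2]
finger_gap: 0.0858
```

```bash
cat >> h.py <<'E'
from scipy.spatial.transform import Rotation as Ro
def pose():
    s=env.get_state(); q=np.array(s['orientation']); R=Ro.from_quat(q[[1,2,3,0]]).as_matrix()
    return np.array(s['tcp_pos']),R,s
def show():
    p,R,s=pose(); print('t',s['clock'],'tcp',p.round(4),'yawx',np.degrees(np.arctan2(R[1,0],R[0,0])).round(2),'z',R[:,2].round(4),'gap',s['finger_gap'],'F',np.round(s['wrist_force'],1),'q',np.round(s['joint_pos'],2))
    return p,R
E
python3 - <<'E'
from h import *
import pickle
show()
p=imaging.read_camera('wrist'); save(p,'w1.png'); pickle.dump(p,open('w1.pkl','wb')); print(p['fx'],p['cx'],p['cy'])
E
```

```text
t 2.65 tcp [0.5332 0.1006 0.2421] yawx -95.18 z [-1.e-04  2.e-04 -1.e+00] gap 0.08577071895363678 F [0.4 1.3 0.2] q [ 0.04  0.25 -0.04  1.28  0.   -1.44]
333.17729177597545 317.8288228316049 196.9743784384779
```

View pics/w1.png

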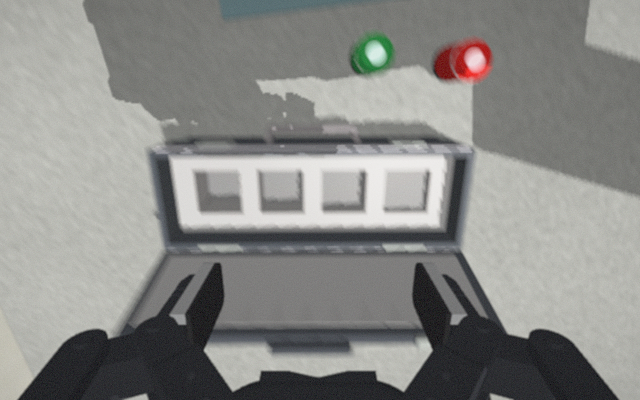

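```bash
cat > cs.py <<'E'
from h import *
import pickle
def ray(p,uv,z):
    R=cv2.Rodrigues(np.array(p['rvec'],float))[0]; t=np.ravel(p['tvec']); C=-R.T@t
    uv=np.asarray(uv,float); d=np.stack([(uv[:,0]-p['cx'])/p['fx'],(uv[:,1]-p['cy'])/p['fy'],np.ones(len(uv))],-1)@R
    return C+d*((z-C[2])/d[:,2])[:,None]
def case(p,dz=None):
    w=world(p)
    roi=(w[...,0]>.35)&(w[...,0]<.75)&(w[...,1]>.05)&(w[...,1]<.21)
    hole=(roi&(w[...,2]<.0455)&(w[...,2]>0.005)).astype(np.uint8)
    n,l,st,ce=cv2.connectedComponentsWithStats(hole,connectivity=4)
    for i in range(1,n):
        if st[i,4]<60: continue
        c,_=cv2.findContours((l==i).astype(np.uint8),cv2.RETR_EXTERNAL,cv2.CHAIN_APPROX_NONE)
        g=ray(p,c[0][:,0],.05); r=cv2.minAreaRect((g[:,:2]*1000).astype(np.float32)); print(st[i],'zmed',np.median(w[l==i][:,2]).round(4),'ctr',np.round(r[0],1),'size',np.round(r[1],1),'ang',round(r[2],2))
    rim=roi&(abs(w[...,2]-.081)<.005); a=w[rim]; r=cv2.minAreaRect((a[:,:2]*1000).astype(np.float32)); print('rim',len(a),np.round(r[0],1),np.round(r[1],1),r[2],np.median(a[:,2]))
E
python3 - <<'E'
from cs import *
show()
p=imaging.read_camera('wrist'); save(p,'w2.png'); pickle.dump(p,open('w2.pkl','wb')); print('wrist'); case(p)
print('top'); case(pickle.load(open('top0.pkl','rb')))
E
```

```text
t 2.7 tcp [0.5371 0.0954 0.2417] yawx -95.47 z [ 0.0027 -0.0035 -1.    ] gap 0.08531960925866353 F [ 5.2 -3.2  1.5] q [ 0.03  0.25 -0.04  1.28 -0.   -1.44]
wrist
[ 218  133  183   19 1883] zmed 0.0321 ctr [545.1  65.4] size [ 17.4 176.7] ang 84.6
[421 142  44   9 259] zmed 0.0241 ctr [416.2  81.5] size [ 7.8 42.3] ang 84.6
[173 144  44   9 255] zmed 0.0241 ctr [656.9  60.7] size [ 7.8 42.8] ang 84.6
[ 328  177   46   42 1814] zmed 0.0292 ctr [509.2 126.3] size [44.4 45.1] ang 84.85
[ 389  177   48   42 1786] zmed 0.0392 ctr [446.1 132.2] size [44.3 44.8] ang 84.61
[ 202  178   48   42 1768] zmed 0.0101 ctr [635.7 115.4] size [44.5 45. ] ang 84.63
[ 265  178   46   42 1809] zmed 0.0194 ctr [572.4 121.4] size [44.4 45.2] ang 84.63
rim 7637 [540.7 125. ] [102.  293.3] 85.08059692382812 0.08000622379564647
top
[240 152  21  21 355] zmed 0.0103 ctr [635.5 118.2] size [47.1 45.6] ang 84.54
[263 173  13  65 296] zmed 0.0322 ctr [533.3  68.1] size [ 18.  152.3] ang 85.07
[237 179  21  20 363] zmed 0.0199 ctr [571.1 122.9] size [45.3 46.6] ang 86.16
[233 205  22  21 370] zmed 0.0297 ctr [508. 128.] size [48.3 45.5] ang 85.31
[230 232  22  21 376] zmed 0.0395 ctr [444.5 133.2] size [46.9 45.6] ang 85.38
rim 1152 [540.1 126.6] [102.5 292.2] 85.10884094238281 0.08057872934997326
```

View pics/w2.png

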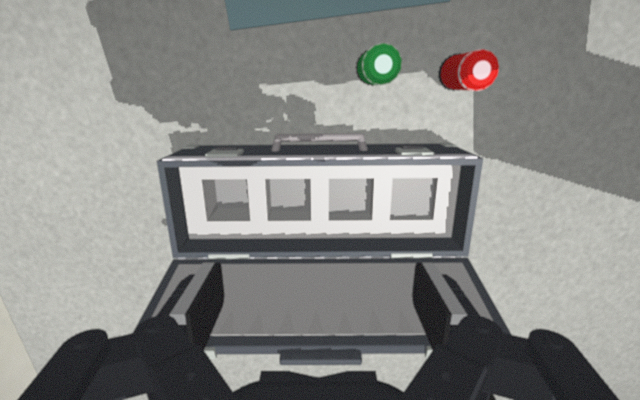

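```bash
cat >> h.py <<'E'
O={1:(.5515,-.0955),2:(.5545,-.204),3:(.461,-.2195),4:(.452,-.097)}
W={1:(.4453,.1328),2:(.5084,.1272),3:(.5718,.1221),4:(.6356,.1168)}
def to(x,y,z,yaw=-94.8):
    p,R=show(); d=R.T@(np.array([x,y,z])-p); n=max(1,int(np.ceil(np.linalg.norm(d)/.055)))
    cy=np.degrees(np.arctan2(R[1,0],R[0,0]))
    print('tool delta',d.round(4),'rows',n,'each',(d/n).round(4),'az',round(cy-yaw,2))
E
python3 -c "
from h import *
to(.452,-.097,.16)"
```

```text
t 2.75 tcp [0.5351 0.098  0.2416] yawx -95.53 z [ 8.0e-04 -1.2e-03 -1.0e+00] gap 0.08534904483710903 F [-0.7  0.3 -0.6] q [ 0.03  0.25 -0.04  1.28 -0.   -1.44]
tool delta [0.202  0.0641 0.0817] rows 5 each [0.0404 0.0128 0.0163] az -0.73
```

move_arm(deltas=[-1,0.04,0.013,0.016,0,0,0,-1,0.04,0.013,0.016,0,0,0,-1,0.04,0.013,0.016,0,0,0,-1,0.04,0.013,0.016,0,0,0,-1,0.04,0.013,0.016,0,0,0,-1,0,0,0,0,0,0,-1,0,0,0,0,0,0])

```text
clock: 3.62
tcp_pos: [0.4498, -0.0905, 0.1625]
orientation: [0.0, -0.674, 0.738, 0.0]
wrist_force: [0.7, 0.6, -0.5]
finger_gap: 0.0858
```

```bash
cat > fo.py <<'E'
from cs import *
import sys
def tops(p,zlo=.03):
    w=world(p)
    for k,(x,y) in O.items():
        zt=.003+.026+.01*k
        m=(np.hypot(w[...,0]-x,w[...,1]-y)<.03)&(w[...,2]>zt-.006)&(w[...,2]<zt+.006)
        if m.sum()<30: continue
        a=w[m]; print(k,'n',m.sum(),'z',np.median(a[:,2]).round(4),'mid',((a.min(0)+a.max(0))/2)[:2].round(4),'ext',np.ptp(a,axis=0)[:2].round(4))
E
python3 - <<'E'
from fo import *
to(.452,-.097,.16)
p=imaging.read_camera('wrist'); save(p,'w3.png'); tops(p)
E
```

```text
t 3.625 tcp [ 0.4498 -0.0905  0.1625] yawx -95.17 z [ 3.e-04  6.e-04 -1.e+00] gap 0.08584187776099562 F [ 0.7  0.6 -0.5] q [-0.37  0.13 -0.39  1.05  0.   -1.85]
tool delta [ 0.0063 -0.0028  0.0025] rows 1 each [ 0.0063 -0.0028  0.0025] az -0.37
1 n 1241 z 0.0376 mid [ 0.5523 -0.0975] ext [0.0337 0.0329]
2 n 2014 z 0.0475 mid [ 0.5554 -0.2055] ext [0.0334 0.0331]
3 n 1555 z 0.0575 mid [ 0.4614 -0.2147] ext [0.0334 0.0221]
4 n 1592 z 0.0676 mid [ 0.4529 -0.0991] ext [0.0328 0.0339]
```

View pics/w3.png

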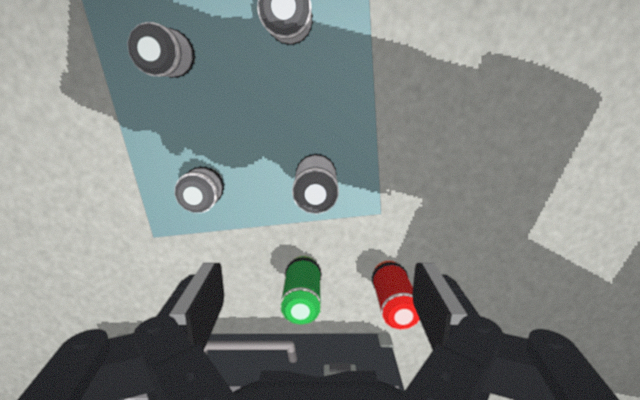

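move_arm(deltas=[-1,0.008,-0.003,0.035,0,0,-0.4,-1,0,0,0.04,0,0,0,-1,0,0,0.02,0,0,0,-1,0,0,0.012,0,0,0,-1,0,0,0,0,0,0,-1,0,0,0,0,0,0], squeeze=40)

```text
clock: 4.42
tcp_pos: [0.4529, -0.0993, 0.0562]
orientation: [0.0, -0.677, 0.736, -0.001]
wrist_force: [0.1, -0.3, 0.7]
finger_gap: 0.0855
```

```bash
python3 - <<'E'
from fo import *
to(.4525,-.0985,.058)
p=imaging.read_camera('wrist'); save(p,'w4.png'); tops(p)
E
```

```text
t 4.425 tcp [ 0.4529 -0.0993  0.0562] yawx -94.73 z [ 1.6e-03 -5.0e-04 -1.0e+00] gap 0.08549584047586502 F [ 0.1 -0.3  0.7] q [-0.39  0.25 -0.54  0.78  0.   -1.88]
tool delta [-0.0007  0.0005 -0.0018] rows 1 each [-0.0007  0.0005 -0.0018] az 0.07
1 n 2791 z 0.0377 mid [ 0.5523 -0.0973] ext [0.0348 0.0336]
2 n 6030 z 0.0476 mid [ 0.5553 -0.2046] ext [0.0347 0.0326]
3 n 1221 z 0.0558 mid [ 0.4623 -0.2077] ext [0.0271 0.0083]
4 n 4108 z 0.0678 mid [ 0.4526 -0.0991] ext [0.0331 0.0345]
```

View pics/w4.png

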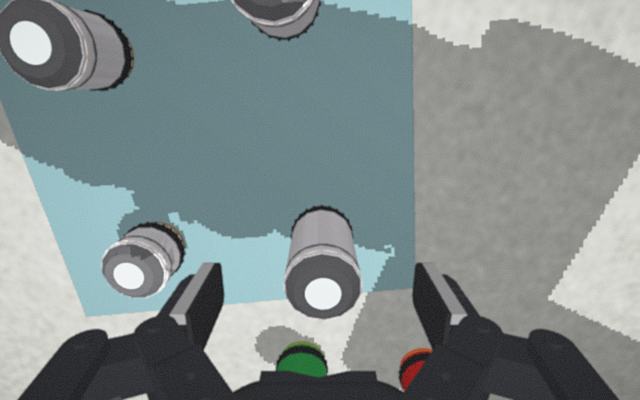

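O4 stands centred between the pads (top at (323,293)). Closing on it.

move_arm(deltas=[1,0,0,-0.002,0,0,0,1,0,0,0,0,0,0,1,0,0,0,0,0,0,1,0,0,0,0,0,0,1,0,0,0,0,0,0,1,0,0,0,0,0,0], squeeze=40)

```text
clock: 5.22
tcp_pos: [0.4521, -0.0995, 0.0577]
orientation: [0.0, -0.677, 0.736, -0.0]
wrist_force: [-0.7, 1.2, 4.9]
finger_gap: 0.0325
```

```bash
python3 - <<'E'
from fo import *
show()
p=imaging.read_camera('wrist'); save(p,'w5.png'); tops(p)
p=imaging.read_camera('scene'); save({'img':cv2.resize(p['img'][150:250,240:400],(800,500))},'s5.png')
E
```

```text
t 5.225 tcp [ 0.4521 -0.0995  0.0577] yawx -94.78 z [ 4.e-04 -2.e-04 -1.e+00] gap 0.0324918062212486 F [-0.7  1.2  4.9] q [-0.39  0.24 -0.54  0.79 -0.   -1.88]
1 n 2772 z 0.0377 mid [ 0.5522 -0.0973] ext [0.0338 0.0332]
2 n 6014 z 0.0476 mid [ 0.555  -0.2048] ext [0.0353 0.0333]
3 n 1323 z 0.0559 mid [ 0.4623 -0.2079] ext [0.0275 0.0091]
4 n 5206 z 0.068 mid [ 0.4518 -0.0996] ext [0.0563 0.0344]
```

View pics/w5.png

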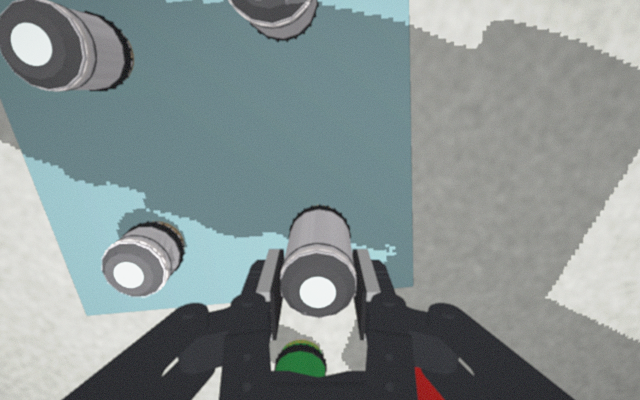

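View pics/s5.png

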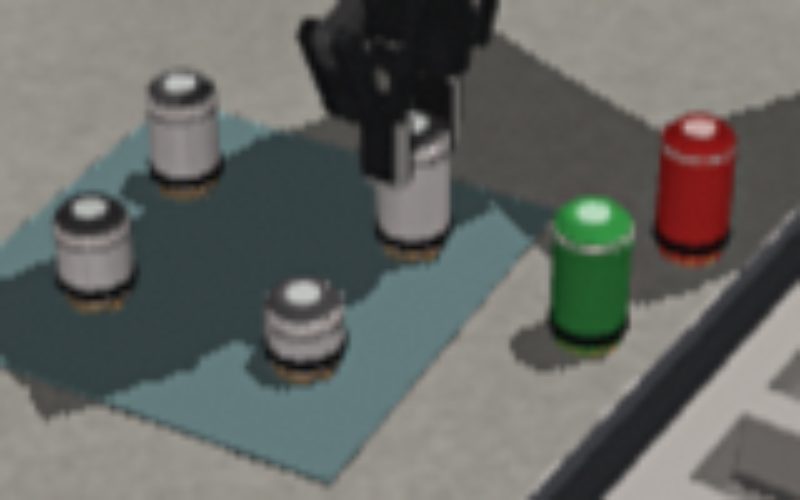

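move_arm(deltas=[1,0,0,-0.02,0,0,0,1,0,0,-0.05,0,0,0,1,0,0,-0.052,0,0,0,1,0,0,0,0,0,0])

```text
clock: 5.82
tcp_pos: [0.4545, -0.1003, 0.1829]
orientation: [0.002, -0.677, 0.736, -0.003]
wrist_force: [0.1, -0.4, -2.3]
finger_gap: 0.0321
```

```bash
python3 - <<'E'
from fo import *
to(.6358,.116,.18)
E
```

```text
t 5.825 tcp [ 0.4545 -0.1003  0.1829] yawx -94.77 z [ 0.0071 -0.0027 -1.    ] gap 0.032077537027919566 F [ 0.1 -0.4 -2.3] q [-0.39  0.13 -0.34  1.1   0.   -1.88]
tool delta [-0.2306 -0.1626  0.0036] rows 6 each [-0.0384 -0.0271  0.0006] az 0.03
```

move_arm(deltas=[1,-0.03,-0.0215,0,0,0,0,1,-0.04,-0.029,0,0,0,0,1,-0.045,-0.032,0,0,0,0,1,-0.045,-0.032,0,0,0,0,1,-0.04,-0.029,0,0,0,0,1,-0.03,-0.0215,0,0,0,0,1,0,0,0,0,0,0,1,0,0,0,0,0,0,1,0,0,0,0,0,0])

```text
clock: 6.95
tcp_pos: [0.6346, 0.1152, 0.1787]
orientation: [-0.001, -0.677, 0.736, 0.0]
wrist_force: [1.3, -0.9, -2.6]
finger_gap: 0.0326
```

```bash
cat > held.py <<'E'
from cs import *
def held(name):
    p=imaging.read_camera('wrist'); save(p,name); return p
E
python3 - <<'E'
from held import *
to(.6358,.116,.12)
p=held('w6.png'); case(p)
w=world(p); t=pose()[0]
m=(np.hypot(w[...,0]-t[0],w[...,1]-t[1])<.024)&(abs(w[...,2]-t[2]-.010)<.005)
a=w[m]; print(m.sum(),(a.min(0)+a.max(0))/2,np.ptp(a,axis=0),np.median(a,axis=0))
E
```

```text
t 6.95 tcp [0.6346 0.1152 0.1787] yawx -94.84 z [-1.5e-03 -2.0e-04 -1.0e+00] gap 0.03262613151240079 F [ 1.3 -0.9 -2.6] q [ 0.06  0.47  0.13  1.23 -0.   -1.43]
tool delta [-0.0009 -0.0012  0.0587] rows 2 each [-0.0004 -0.0006  0.0293] az -0.04
[ 339  108  205   23 2431] zmed 0.0323 ctr [537.1  66.6] size [ 16.4 156.6] ang 85.19
[256 123  57   8 328] zmed 0.026 ctr [657.7  62. ] size [ 5.3 43.1] ang 85.19
[577 123  43   9 143] zmed 0.0214 ctr [416.9  82.9] size [ 3.3 33.6] ang 76.25
[ 289  164   57   53 2484] zmed 0.0094 ctr [636.5 115.7] size [44.6 45.3] ang 85.07
[ 366  164   59   53 2830] zmed 0.0195 ctr [573.5 121. ] size [44.7 44.8] ang 85.09
[ 442  164   62   53 2723] zmed 0.0295 ctr [510.3 126.5] size [44.1 44.6] ang 83.94
[ 518  165   65   52 2671] zmed 0.0393 ctr [447.  132.2] size [43.9 43.6] ang 85.16
rim 9810 [540.5 125.3] [102.2 293.4] 85.08782958984375 0.08001826403156043
4620 [0.63346503 0.11510914 0.18906767] [0.0445327  0.03426842 0.00999255] [0.63592829 0.11132548 0.18877782]
```

View pics/w6.png

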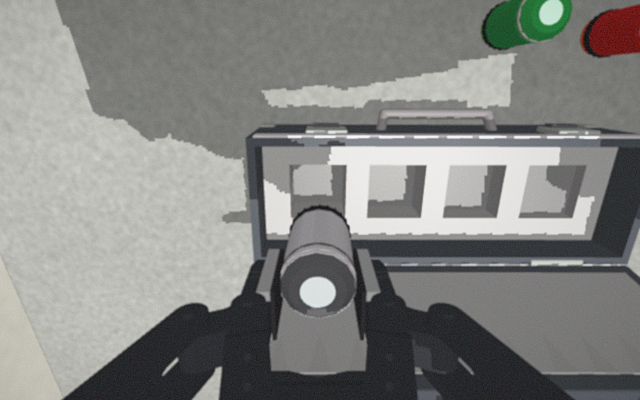

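move_arm(deltas=[1,-0.0005,-0.0015,0.03,0,0,0,1,0,0,0.03,0,0,0,1,0,0,0.025,0,0,0,1,0,0,0.015,0,0,0,1,0,0,0.008,0,0,0,1,0,0,0.002,0,0,0,1,0,0,0,0,0,0,1,0,0,0,0,0,0])

```text
clock: 8.0
tcp_pos: [0.6377, 0.1166, 0.0702]
orientation: [0.001, -0.677, 0.736, -0.0]
wrist_force: [-0.7, -0.3, -2.3]
finger_gap: 0.0327
```

```bash
python3 - <<'E'
from held import *
to(.636,.116,.0647)
p=held('w7.png'); case(p)
E
```

```text
t 8.0 tcp [0.6377 0.1166 0.0702] yawx -94.77 z [ 1.6e-03  2.0e-04 -1.0e+00] gap 0.032675465743375855 F [-0.7 -0.3 -2.3] q [ 0.06  0.55 -0.03  0.99  0.   -1.43]
tool delta [0.0008 0.0017 0.0055] rows 1 each [0.0008 0.0017 0.0055] az 0.03
[ 220  120  420   40 8553] zmed 0.0322 ctr [583.4  62.5] size [ 17.5 192.8] ang 85.1
[ 278  212   92   44 1971] zmed 0.028 ctr [635.7 105.2] size [23.5 44.8] ang 85.3
[ 401  212   97   78 6553] zmed 0.0205 ctr [573.9 120.5] size [43.7 44.1] ang 85.3
[ 521  213  105   78 6298] zmed 0.03 ctr [511.1 126.2] size [43.9 42.7] ang 85.04
rim 20452 [586.9 121.5] [103.4 200.5] 85.25687408447266 0.08000012629880834
```

View pics/w7.png

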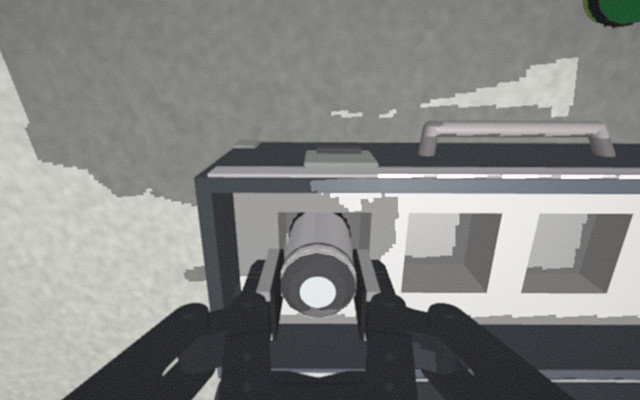

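In the well, still 5 mm above the floor. Lowering in small steps.

move_arm(deltas=[1,0,0.001,0.002,0,0,0,1,0,0,0.001,0,0,0,1,0,0,0.001,0,0,0,1,0,0,0.0005,0,0,0,1,0,0,0,0,0,0])

```text
clock: 8.68
tcp_pos: [0.636, 0.1166, 0.0649]
orientation: [0.0, -0.677, 0.736, 0.0]
wrist_force: [0.2, 0.1, -2.1]
finger_gap: 0.0326
```

move_arm(deltas=[1,0,0,0.0005,0,0,0,1,0,0,0.0005,0,0,0,1,0,0,0,0,0,0,1,0,0,0,0,0,0])

```text
clock: 9.18
tcp_pos: [0.6361, 0.1167, 0.0648]
orientation: [0.0, -0.677, 0.736, -0.0]
wrist_force: [-2.5, -0.3, 4.7]
finger_gap: 0.0324
```

Contact: the vertical force went from -2.1 N to +4.7 N. Opening part way.

move_arm(deltas=[-0.1,0,0,0,0,0,0,-0.1,0,0,0,0,0,0,-0.1,0,0,0,0,0,0])

```text
clock: 9.55
tcp_pos: [0.6362, 0.1166, 0.0637]
orientation: [0.0, -0.677, 0.736, -0.0]
wrist_force: [-0.5, -0.4, -0.5]
finger_gap: 0.0471
```

```bash
python3 - <<'E'
from held import *
show()
p=held('w8.png')
E
```

```text
t 9.55 tcp [0.6362 0.1166 0.0637] yawx -94.78 z [ 2.e-04  0.e+00 -1.e+00] gap 0.047130519326952044 F [-0.5 -0.4 -0.5] q [ 0.06  0.55 -0.04  0.98  0.   -1.43]
```

View pics/w8.png

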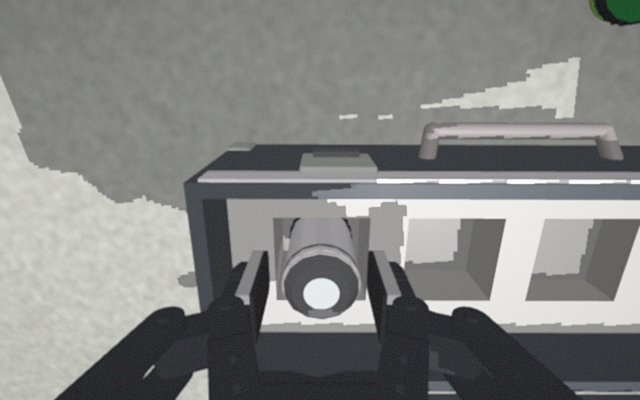

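move_arm(deltas=[-0.1,0,0,-0.015,0,0,0,-0.1,0,0,-0.04,0,0,0,-0.1,0,0,-0.05,0,0,0,-1,0.045,0.024,0,0,0,0,-1,0.05,0.027,0,0,0,0,-1,0.05,0.027,0,0,0,0,-1,0.05,0.027,0,0,0,0,-1,0.05,0.027,0,0,0,0,-1,0.045,0.024,0,0,0,0,-1,0,0,0,0,0,0])

```text
clock: 10.85
tcp_pos: [0.4553, -0.1621, 0.1701]
orientation: [0.0, -0.675, 0.738, -0.001]
wrist_force: [-1.1, 0.7, -1.2]
finger_gap: 0.0851
```

```bash
python3 - <<'E'
from fo import *
to(.462,-.2215,.14)
p=imaging.read_camera('wrist'); save(p,'w9.png'); tops(p)
E
```

```text
t 10.85 tcp [ 0.4553 -0.1621  0.1701] yawx -95.08 z [ 0.0013 -0.0011 -1.    ] gap 0.08506561914398314 F [-1.1  0.7 -1.2] q [-0.51  0.17 -0.32  1.08 -0.   -1.99]
tool delta [ 0.0586 -0.0119  0.0302] rows 2 each [ 0.0293 -0.006   0.0151] az -0.28
1 n 651 z 0.0371 mid [ 0.5514 -0.0978] ext [0.0322 0.0329]
2 n 1432 z 0.0475 mid [ 0.5553 -0.2055] ext [0.0335 0.033 ]
3 n 1684 z 0.0576 mid [ 0.4615 -0.2207] ext [0.033  0.0337]
```

move_arm(deltas=[-1,0.03,-0.005,0.015,0,0,-0.3,-1,0.03,-0.006,0.03,0,0,0,-1,0,0,0.03,0,0,0,-1,0,0,0,0,0,0,-1,0,0,0,0,0,0])

```text
clock: 11.52
tcp_pos: [0.4636, -0.2195, 0.0949]
orientation: [0.0, -0.68, 0.734, -0.0]
wrist_force: [0.4, 1.2, 0.3]
finger_gap: 0.0855
```

```bash
python3 - <<'E'
from fo import *
to(.4615,-.2207,.048)
p=imaging.read_camera('wrist'); save(p,'w10.png'); tops(p)
E
```

```text
t 11.525 tcp [ 0.4636 -0.2195  0.0949] yawx -94.38 z [ 1.e-03 -3.e-04 -1.e+00] gap 0.08554759335145383 F [0.4 1.2 0.3] q [-0.6   0.29 -0.37  0.91  0.   -2.09]
tool delta [0.0013 0.002  0.0469] rows 1 each [0.0013 0.002  0.0469] az 0.42
1 n 297 z 0.0354 mid [ 0.543  -0.1009] ext [0.0152 0.027 ]
2 n 1926 z 0.0477 mid [ 0.5555 -0.2063] ext [0.0335 0.0342]
3 n 2492 z 0.0577 mid [ 0.4615 -0.2212] ext [0.033  0.0334]
```

View pics/w10.png

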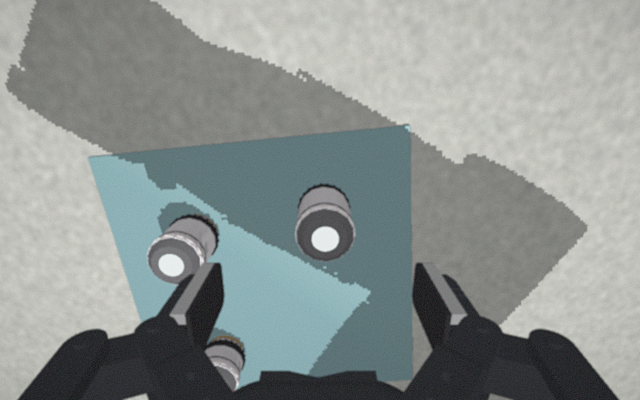

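O3 is between the pads at (325,235), and O2 at (175,255) is clear of the left finger. Descend and grip.

move_arm(deltas=[-1,0.0015,0.002,0.025,0,0,0.4,-1,0,0,0.018,0,0,0,-1,0,0,0.004,0,0,0,-1,0,0,0,0,0,0,1,0,0,0,0,0,0,1,0,0,0,0,0,0,1,0,0,0,0,0,0,1,0,0,0,0,0,0,1,0,0,0,0,0,0,1,0,0,0,0,0,0], squeeze=40)

```text
clock: 12.82
tcp_pos: [0.4607, -0.2216, 0.0473]
orientation: [0.0, -0.676, 0.737, -0.0]
wrist_force: [-2.4, 0.1, 5.0]
finger_gap: 0.0325
```

```bash
python3 - <<'E'
from fo import *
show()
p=imaging.read_camera('wrist'); save(p,'w11.png'); tops(p)
E
```

```text
t 12.825 tcp [ 0.4607 -0.2216  0.0473] yawx -94.88 z [ 6.e-04 -4.e-04 -1.e+00] gap 0.03253915387991419 F [-2.4  0.1  5. ] q [-0.61  0.34 -0.43  0.8  -0.   -2.09]
2 n 2879 z 0.0477 mid [ 0.5553 -0.2074] ext [0.034  0.0309]
3 n 5228 z 0.058 mid [ 0.4605 -0.221 ] ext [0.0569 0.0346]
```

View pics/w11.png

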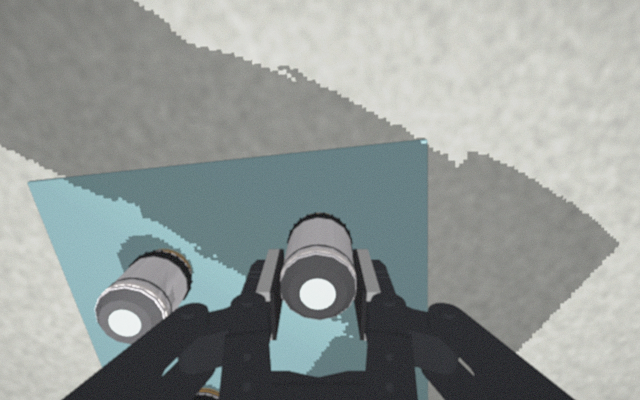

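move_arm(deltas=[1,0,0,-0.02,0,0,0,1,0,0,-0.05,0,0,0,1,0,0,-0.05,0,0,0,1,0,0,0,0,0,0])

```text
clock: 13.38
tcp_pos: [0.4628, -0.2229, 0.1705]
orientation: [0.001, -0.676, 0.737, -0.004]
wrist_force: [0.2, -0.6, -2.2]
finger_gap: 0.0329
```

move_arm(deltas=[1,-0.034,-0.008,0,0,0,0,1,-0.047,-0.011,0,0,0,0,1,-0.047,-0.011,0,0,0,0,1,-0.047,-0.0115,0,0,0,0,1,-0.047,-0.0115,0,0,0,0,1,-0.047,-0.011,0,0,0,0,1,-0.047,-0.011,0,0,0,0,1,-0.035,-0.008,0,0,0,0,1,0,0,0,0,0,0,1,0,0,0,0,0,0])

```text
clock: 14.62
tcp_pos: [0.572, 0.121, 0.1652]
orientation: [-0.001, -0.677, 0.736, 0.001]
wrist_force: [-0.0, -0.4, -2.0]
finger_gap: 0.0328
```

```bash
python3 - <<'E'
from held import *
to(.573,.1213,.07)
p=held('w12.png'); case(p)
E
```

```text
t 14.625 tcp [0.572  0.121  0.1652] yawx -94.85 z [-2.8e-03 -5.0e-04 -1.0e+00] gap 0.032828064483650485 F [-0.  -0.4 -2. ] q [ 0.07  0.37 -0.07  1.14 -0.   -1.41]
tool delta [-0.0004 -0.0012  0.0952] rows 2 each [-0.0002 -0.0006  0.0476] az -0.05
[ 254  109  216   24 2844] zmed 0.0323 ctr [536.7  66.9] size [ 16.3 156.6] ang 85.16
[169 124  55   9 315] zmed 0.0268 ctr [657.5  62. ] size [ 5.7 39.8] ang 85.16
[503 125  51   8 228] zmed 0.0246 ctr [415.8  82.8] size [ 5.1 37.4] ang 85.16
[ 206  168   62   54 1196] zmed 0.0269 ctr [635.6 115.6] size [43.5 44.7] ang 85.11
[ 289  168   60   54 2787] zmed 0.0193 ctr [572.8 121. ] size [43.5 45.2] ang 85.12
[ 370  168   62   55 3073] zmed 0.0294 ctr [509.7 126.8] size [44.4 44.9] ang 85.04
[ 450  168   64   55 2995] zmed 0.0392 ctr [446.5 132.2] size [44.5 44.1] ang 85.14
rim 12198 [540.6 125.5] [102.6 294. ] 85.03205108642578 0.07998569962170604
```

View pics/w12.png

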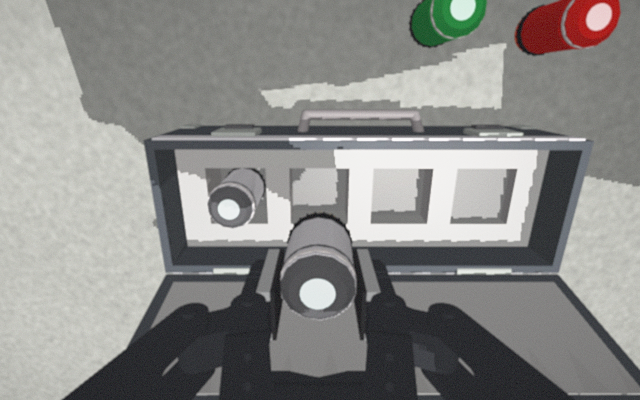

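O4 stands upright in its well at (235,200), and O3 is lined up over well 3. Lowering it.

move_arm(deltas=[1,0,-0.001,0.025,0,0,0,1,0,0,0.03,0,0,0,1,0,0,0.022,0,0,0,1,0,0,0.012,0,0,0,1,0,0,0.006,0,0,0,1,0,0,0.002,0,0,0,1,0,0,0.001,0,0,0,1,0,0,0,0,0,0,1,0,0,0,0,0,0])

```text
clock: 15.8
tcp_pos: [0.5743, 0.1213, 0.0692]
orientation: [0.0, -0.676, 0.736, -0.0]
wrist_force: [-0.2, -0.6, -1.9]
finger_gap: 0.0331
```

move_arm(deltas=[1,0,0.001,0.002,0,0,0,1,0,0,0.001,0,0,0,1,0,0,0.0005,0,0,0,1,0,0,0.0005,0,0,0,1,0,0,0,0,0,0,1,0,0,0,0,0,0])

```text
clock: 16.55
tcp_pos: [0.5731, 0.1213, 0.0648]
orientation: [0.0, -0.676, 0.737, 0.0]
wrist_force: [0.1, 0.8, -1.5]
finger_gap: 0.0324
```

move_arm(deltas=[1,0,0,0.0005,0,0,0,1,0,0,0,0,0,0,1,0,0,0,0,0,0])

```text
clock: 16.92
tcp_pos: [0.5731, 0.1213, 0.0645]
orientation: [0.0, -0.676, 0.737, -0.0]
wrist_force: [0.0, 0.5, -0.3]
finger_gap: 0.0326
```

move_arm(deltas=[1,0,0,0.0005,0,0,0,1,0,0,0,0,0,0,1,0,0,0,0,0,0])

```text
clock: 17.3
tcp_pos: [0.5732, 0.1213, 0.0643]
orientation: [0.0, -0.676, 0.737, -0.0]
wrist_force: [-2.2, -0.2, 5.7]
finger_gap: 0.0328
```

Contact. Release, lift and go to O2.

move_arm(deltas=[-0.1,0,0,0,0,0,0,-0.1,0,0,0,0,0,0,-0.1,0,0,0,0,0,0,-0.1,0,0,-0.015,0,0,0,-0.1,0,0,-0.04,0,0,0,-0.1,0,0,-0.045,0,0,0])

```text
clock: 18.05
tcp_pos: [0.5726, 0.1212, 0.1653]
orientation: [-0.0, -0.676, 0.737, 0.0]
wrist_force: [0.9, -0.6, 0.5]
finger_gap: 0.0468
```

```bash
python3 - <<'E'
from held import *
to(.5553,-.2060,.10)
p=held('w13.png')
E
```

```text
t 18.05 tcp [0.5726 0.1212 0.1653] yawx -94.87 z [-7.e-04  0.e+00 -1.e+00] gap 0.04684538425987869 F [ 0.9 -0.6  0.5] q [ 0.07  0.37 -0.07  1.14  0.   -1.41]
tool delta [ 0.3275 -0.0105  0.0653] rows 7 each [ 0.0468 -0.0015  0.0093] az -0.07
```

View pics/w13.png

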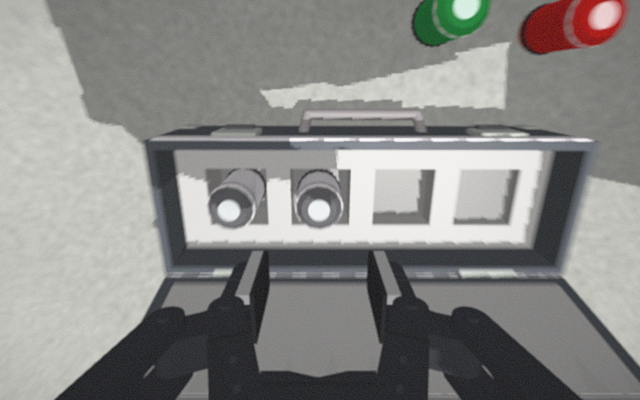

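Both are upright in their wells at (235,200) and (318,200). On to O2.

move_arm(deltas=[-1,0.037,-0.001,0,0,0,0,-1,0.045,-0.0015,0,0,0,0,-1,0.05,-0.002,0,0,0,0,-1,0.05,-0.002,0,0,0,0,-1,0.05,-0.0015,0,0,0,0,-1,0.05,-0.0015,0.02,0,0,0,-1,0.045,-0.001,0.04,0,0,0,-1,0,0,0,0,0,0,-1,0,0,0,0,0,0])

```text
clock: 19.23
tcp_pos: [0.5559, -0.2053, 0.1045]
orientation: [0.0, -0.676, 0.737, -0.0]
wrist_force: [-0.2, -0.0, -0.1]
finger_gap: 0.0852
```

```bash
python3 - <<'E'
from fo import *
p=imaging.read_camera('wrist'); save(p,'w14.png'); tops(p)
to(.5553,-.2060,.038)
E
```

```text
1 n 1241 z 0.0377 mid [ 0.5525 -0.098 ] ext [0.0328 0.033 ]
2 n 2072 z 0.0477 mid [ 0.5556 -0.2058] ext [0.0331 0.0334]
t 19.275 tcp [ 0.5564 -0.2049  0.1051] yawx -94.84 z [ 1.4e-03 -2.0e-04 -1.0e+00] gap 0.08553641765341508 F [ 0.3  0.5 -0. ] q [-0.49  0.42 -0.14  1.01  0.   -1.97]
tool delta [0.0012 0.0011 0.0671] rows 2 each [0.0006 0.0005 0.0335] az -0.04
```

View pics/w14.png

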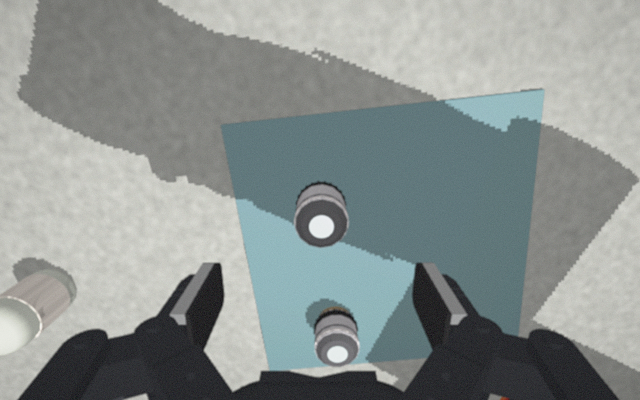

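move_arm(deltas=[-1,0.001,0.001,0.03,0,0,0,-1,0,0,0.025,0,0,0,-1,0,0,0.01,0,0,0,-1,0,0,0.001,0,0,0,-1,0,0,0,0,0,0,1,0,0,0,0,0,0,1,0,0,0,0,0,0,1,0,0,0,0,0,0,1,0,0,0,0,0,0,1,0,0,0,0,0,0])

```text
clock: 20.52
tcp_pos: [0.5549, -0.2066, 0.0383]
orientation: [0.0, -0.676, 0.737, -0.0]
wrist_force: [-0.8, -0.0, 5.4]
finger_gap: 0.0325
```

move_arm(deltas=[1,0,0,0,0,0,0])

```text
clock: 20.65
tcp_pos: [0.5549, -0.2066, 0.0383]
orientation: [0.0, -0.676, 0.737, -0.0]
wrist_force: [-0.8, -0.3, 6.0]
finger_gap: 0.0331
```

```bash
python3 - <<'E'
from fo import *
p=imaging.read_camera('wrist'); save(p,'w15.png'); tops(p)
to(.5097,.1267,.038)
E
```

```text
2 n 5096 z 0.0478 mid [ 0.5544 -0.2058] ext [0.0561 0.0343]
t 20.7 tcp [ 0.5549 -0.2066  0.0383] yawx -94.88 z [ 7.e-04 -4.e-04 -1.e+00] gap 0.03231599965910769 F [-1.1 -0.2  4.9] q [-0.49  0.48 -0.23  0.86 -0.   -1.98]
tool delta [-3.282e-01  7.340e-02  1.000e-04] rows 7 each [-0.0469  0.0105  0.    ] az -0.08
```

View pics/w15.png

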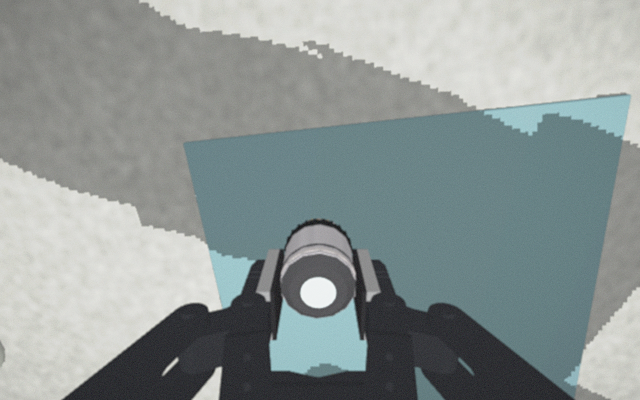

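move_arm(deltas=[1,0,0,-0.02,0,0,0,1,0,0,-0.05,0,0,0,1,0,0,-0.055,0,0,0,1,0,0,0,0,0,0])

```text
clock: 21.2
tcp_pos: [0.5573, -0.2077, 0.1674]
orientation: [0.001, -0.676, 0.736, -0.004]
wrist_force: [1.1, -0.7, -1.5]
finger_gap: 0.0323
```

move_arm(deltas=[1,-0.034,0.0075,0,0,0,0,1,-0.044,0.01,0,0,0,0,1,-0.044,0.01,0,0,0,0,1,-0.044,0.0095,0,0,0,0,1,-0.044,0.0095,0,0,0,0,1,-0.042,0.01,0,0,0,0,1,-0.042,0.0095,0,0,0,0,1,-0.034,0.0075,0,0,0,0,1,0,0,0,0,0,0,1,0,0,0,0,0,0])

```text
clock: 22.45
tcp_pos: [0.5087, 0.1264, 0.1617]
orientation: [-0.001, -0.677, 0.736, 0.0]
wrist_force: [0.6, -0.5, -1.8]
finger_gap: 0.0321
```

```bash
python3 - <<'E'
from held import *
to(.5097,.1267,.07)
p=held('w16.png'); case(p)
E
```

```text
t 22.45 tcp [0.5087 0.1264 0.1617] yawx -94.85 z [-1.8e-03 -5.0e-04 -1.0e+00] gap 0.03209226339260015 F [ 0.6 -0.5 -1.8] q [ 0.09  0.26 -0.23  1.08 -0.   -1.4 ]
tool delta [-0.0004 -0.0011  0.0917] rows 2 each [-0.0002 -0.0006  0.0458] az -0.05
[ 166  109  220   25 2817] zmed 0.0323 ctr [535.5  67. ] size [ 16.8 157.1] ang 85.17
[ 81 124  52  10 246] zmed 0.0244 ctr [657.   62.4] size [37.6  5.6] ang 5.9
[417 125  57   9 321] zmed 0.0264 ctr [414.5  82.8] size [ 5.7 40.9] ang 85.17
[ 121  169   66   55 1165] zmed 0.0336 ctr [635.1 115.7] size [43.8 44.2] ang 85.16
[ 205  169   63   55 1249] zmed 0.0288 ctr [572.  121.1] size [43.8 44.9] ang 85.13
[ 290  169   60   55 3059] zmed 0.0292 ctr [509.  126.4] size [43.8 45.3] ang 85.13
[ 372  169   62   56 3170] zmed 0.0392 ctr [445.9 132.2] size [44.7 44.9] ang 85.16
rim 12827 [541.5 125.4] [102.4 293.8] 85.0676498413086 0.07994016001383861
```

View pics/w16.png

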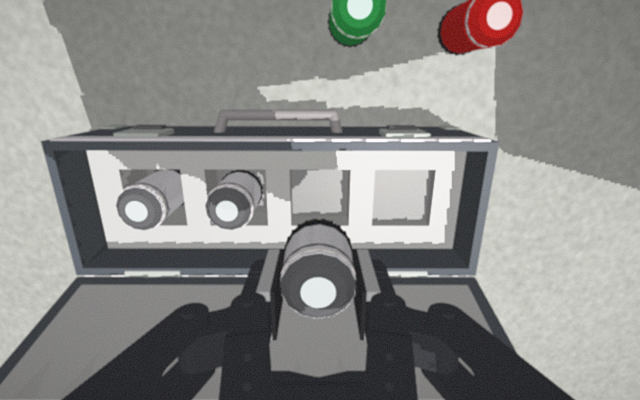

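move_arm(deltas=[1,0,-0.0005,0.025,0,0,0,1,0,0,0.03,0,0,0,1,0,0,0.02,0,0,0,1,0,0,0.01,0,0,0,1,0,0,0.006,0,0,0,1,0,0,0.002,0,0,0,1,0,0,0,0,0,0,1,0,0,0,0,0,0,1,0,0,0,0,0,0])

```text
clock: 23.62
tcp_pos: [0.51, 0.1268, 0.0703]
orientation: [0.0, -0.676, 0.736, -0.0]
wrist_force: [-0.7, -0.3, -0.9]
finger_gap: 0.0323
```

move_arm(deltas=[1,0,0,0.002,0,0,0,1,0,0,0.001,0,0,0,1,0,0,0.0005,0,0,0,1,0,0,0,0,0,0,1,0,0,0,0,0,0])

```text
clock: 24.25
tcp_pos: [0.5098, 0.1266, 0.0663]
orientation: [0.0, -0.676, 0.737, 0.0]
wrist_force: [-1.0, 0.1, -1.0]
finger_gap: 0.0319
```

move_arm(deltas=[1,0,0,0.0005,0,0,0,1,0,0,0.0005,0,0,0,1,0,0,0,0,0,0,1,0,0,0,0,0,0])

```text
clock: 24.75
tcp_pos: [0.5098, 0.1267, 0.0654]
orientation: [0.0, -0.676, 0.737, -0.0]
wrist_force: [-0.5, 0.5, 0.4]
finger_gap: 0.0322
```

move_arm(deltas=[1,0,0,0.0005,0,0,0,1,0,0,0,0,0,0,1,0,0,0,0,0,0])

```text
clock: 25.12
tcp_pos: [0.5098, 0.1267, 0.0653]
orientation: [0.0, -0.676, 0.737, -0.0]
wrist_force: [-2.7, -0.4, 5.6]
finger_gap: 0.0327
```

move_arm(deltas=[-0.1,0,0,0,0,0,0,-0.1,0,0,0,0,0,0,-0.1,0,0,0,0,0,0,-0.1,0,0,-0.015,0,0,0,-0.1,0,0,-0.04,0,0,0,-0.1,0,0,-0.045,0,0,0])

```text
clock: 25.88
tcp_pos: [0.5093, 0.1266, 0.1663]
orientation: [-0.0, -0.676, 0.737, 0.0]
wrist_force: [0.1, -0.2, -1.0]
finger_gap: 0.0473
```

move_arm(deltas=[-1,0.035,-0.01,0,0,0,0,-1,0.045,-0.0125,0,0,0,0,-1,0.045,-0.0125,0,0,0,0,-1,0.045,-0.0125,0.02,0,0,0,-1,0.05,-0.014,0.04,0,0,0,-1,0,0,0,0,0,0,-1,0,0,0,0,0,0,-1,0,0,0,0,0,0])

```text
clock: 26.88
tcp_pos: [0.5525, -0.0946, 0.108]
orientation: [0.001, -0.677, 0.736, -0.001]
wrist_force: [-0.8, 0.1, -0.3]
finger_gap: 0.0853
```

```bash
python3 - <<'E'
from fo import *
p=imaging.read_camera('wrist'); save(p,'w17.png'); tops(p)
to(.5525,-.098,.028)
E
```

```text
1 n 1876 z 0.0376 mid [ 0.5526 -0.0972] ext [0.033  0.0334]
t 26.925 tcp [ 0.5525 -0.0945  0.108 ] yawx -94.78 z [ 1.9e-03 -4.0e-04 -1.0e+00] gap 0.085211901492012 F [-0.6  0.5 -0.3] q [-0.31  0.36 -0.23  0.98  0.   -1.8 ]
tool delta [ 0.0035 -0.0001  0.08  ] rows 2 each [ 0.0017 -0.0001  0.04  ] az 0.02
```

View pics/w17.png

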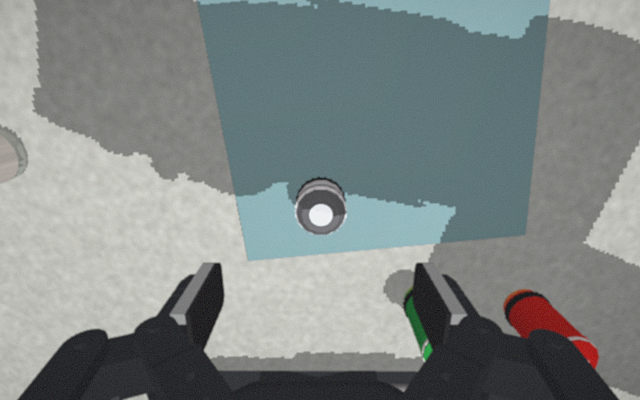

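move_arm(deltas=[-1,0.003,0,0.035,0,0,0,-1,0,0,0.03,0,0,0,-1,0,0,0.012,0,0,0,-1,0,0,0.002,0,0,0,-1,0,0,0,0,0,0,1,0,0,0,0,0,0,1,0,0,0,0,0,0,1,0,0,0,0,0,0,1,0,0,0,0,0,0,1,0,0,0,0,0,0])

```text
clock: 28.18
tcp_pos: [0.5519, -0.0985, 0.0283]
orientation: [0.0, -0.676, 0.737, -0.0]
wrist_force: [-1.2, -0.2, 5.8]
finger_gap: 0.0325
```

move_arm(deltas=[1,0,0,0,0,0,0])

```text
clock: 28.3
tcp_pos: [0.5519, -0.0986, 0.0283]
orientation: [0.0, -0.676, 0.737, -0.0]
wrist_force: [-1.0, 0.1, 5.5]
finger_gap: 0.0325
```

```bash
python3 - <<'E'
from fo import *
p=imaging.read_camera('wrist'); save(p,'w18.png'); tops(p)
to(.4465,.1322,.028)
E
```

```text
1 n 5042 z 0.0379 mid [ 0.5514 -0.0972] ext [0.0558 0.0341]
t 28.35 tcp [ 0.5519 -0.0985  0.0283] yawx -94.88 z [ 8.e-04 -2.e-04 -1.e+00] gap 0.032334685402779194 F [-1.5  0.3  5.8] q [-0.32  0.44 -0.33  0.8   0.   -1.81]
tool delta [-2.209e-01  1.247e-01  1.000e-04] rows 5 each [-0.0442  0.0249  0.    ] az -0.08
```

View pics/w18.png

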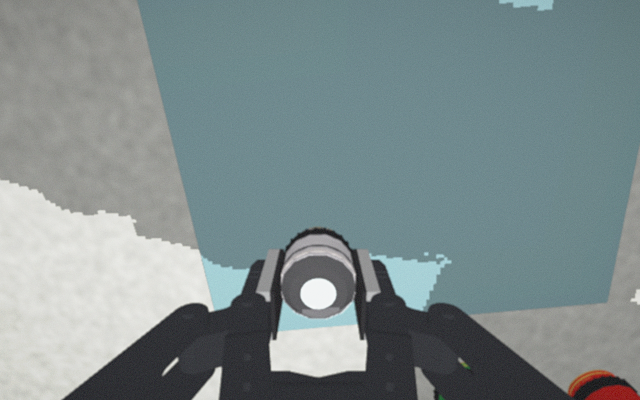

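move_arm(deltas=[1,0,0,-0.025,0,0,0,1,0,0,-0.055,0,0,0,1,0,0,-0.055,0,0,0,1,0,0,0,0,0,0])

```text
clock: 28.85
tcp_pos: [0.5546, -0.0994, 0.1673]
orientation: [0.002, -0.676, 0.737, -0.004]
wrist_force: [0.1, -0.0, -1.1]
finger_gap: 0.0326
```

move_arm(deltas=[1,-0.033,0.019,0,0,0,0,1,-0.04,0.0225,0,0,0,0,1,-0.04,0.0225,0,0,0,0,1,-0.04,0.0225,0,0,0,0,1,-0.037,0.0205,0,0,0,0,1,-0.03,0.017,0,0,0,0,1,0,0,0,0,0,0,1,0,0,0,0,0,0,1,0,0,0,0,0,0])

```text
clock: 29.98
tcp_pos: [0.447, 0.1305, 0.1621]
orientation: [-0.0, -0.676, 0.737, 0.0]
wrist_force: [0.5, 0.3, -1.2]
finger_gap: 0.0322
```

```bash
python3 - <<'E'
from held import *
to(.4465,.1315,.07)
p=held('w19.png'); case(p)
E
```

```text
t 29.975 tcp [0.447  0.1305 0.1621] yawx -94.95 z [-6.e-04 -2.e-04 -1.e+00] gap 0.03215543372379724 F [ 0.5  0.3 -1.2] q [ 0.11  0.15 -0.37  1.05 -0.   -1.37]
tool delta [-0.0009  0.0006  0.0921] rows 2 each [-0.0005  0.0003  0.0461] az -0.15
[  82  111  219   24 2896] zmed 0.0321 ctr [534.7  67. ] size [ 16.2 156.7] ang 85.09
[  0 126  51   9 184] zmed 0.0217 ctr [654.4  62.4] size [38.   3.7] ang 4.56
[329 126  61   9 393] zmed 0.0252 ctr [414.6  82.6] size [ 5.7 43.5] ang 85.09
[  42  171   68   55 1075] zmed 0.0368 ctr [634.5 116.3] size [44.1 43.3] ang 85.08
[ 125  171   66   54 1168] zmed 0.0335 ctr [571.4 121.3] size [43.2 44.1] ang 85.08
[ 209  171   62   54 1269] zmed 0.0296 ctr [508.2 126.7] size [43.2 44.7] ang 85.08
[ 293  171   60   55 3145] zmed 0.0391 ctr [445.4 132.6] size [44.1 45.2] ang 85.07
rim 10268 [538.7 125.8] [102.4 287.8] 85.10586547851562 0.07992479637088737
```

View pics/w19.png

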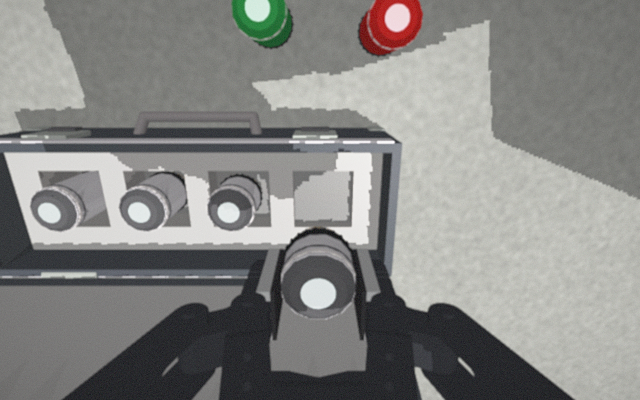

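move_arm(deltas=[1,-0.001,0.001,0.025,0,0,0,1,0,0,0.03,0,0,0,1,0,0,0.02,0,0,0,1,0,0,0.01,0,0,0,1,0,0,0.006,0,0,0,1,0,0,0.002,0,0,0,1,0,0,0,0,0,0,1,0,0,0,0,0,0,1,0,0,0,0,0,0])

```text
clock: 31.15
tcp_pos: [0.4461, 0.1325, 0.07]
orientation: [0.0, -0.676, 0.736, -0.0]
wrist_force: [0.0, 0.3, -1.6]
finger_gap: 0.0322
```

move_arm(deltas=[1,0,0,0.001,0,0,0,1,0,0,0.001,0,0,0,1,0,0,0,0,0,0,1,0,0,0,0,0,0])

```text
clock: 31.65
tcp_pos: [0.4458, 0.1324, 0.0676]
orientation: [-0.0, -0.676, 0.737, 0.0]
wrist_force: [0.7, -0.3, -1.6]
finger_gap: 0.0325
```

move_arm(deltas=[1,0,0,0.001,0,0,0,1,0,0,0.0005,0,0,0,1,0,0,0.0005,0,0,0,1,0,0,0,0,0,0,1,0,0,0,0,0,0])

```text
clock: 32.28
tcp_pos: [0.4459, 0.1324, 0.0657]
orientation: [0.0, -0.676, 0.737, 0.0]
wrist_force: [1.6, -1.2, -1.8]
finger_gap: 0.0325
```

move_arm(deltas=[1,0,0,0.0005,0,0,0,1,0,0,0,0,0,0,1,0,0,0,0,0,0])

```text
clock: 32.65
tcp_pos: [0.446, 0.1325, 0.0653]
orientation: [0.0, -0.676, 0.737, -0.0]
wrist_force: [-1.1, -0.7, 1.3]
finger_gap: 0.0323
```

move_arm(deltas=[1,0,0,0.0005,0,0,0,1,0,0,0,0,0,0,1,0,0,0,0,0,0])

```text
clock: 33.02
tcp_pos: [0.446, 0.1325, 0.0652]
orientation: [0.0, -0.676, 0.737, -0.0]
wrist_force: [-1.8, -1.0, 6.4]
finger_gap: 0.0323
```

Contact. Release, lift clear, and look at all four.

move_arm(deltas=[-0.1,0,0,0,0,0,0,-0.1,0,0,0,0,0,0,-0.1,0,0,0,0,0,0,-0.1,0,0,-0.015,0,0,0,-0.1,0,0,-0.05,0,0,0,-0.1,0,0,-0.06,0,0,0,-0.1,0,0,-0.05,0,0,0,1,0,-0.04,0,0,0,0,1,0,-0.04,0,0,0,0,1,0,0,0,0,0,0])

```text
clock: 34.28
tcp_pos: [0.5278, 0.1252, 0.2389]
orientation: [0.0, -0.676, 0.737, -0.0]
wrist_force: [-1.7, 0.0, -0.3]
finger_gap: 0.0004
```

```bash
python3 - <<'E'
from held import *
import time
p=held('w20.png'); to(.5508,.245,.25)
w=world(p)
for k,(x,y) in W.items():
    m=(np.hypot(w[...,0]-x,w[...,1]-y+.0008)<.026)&(w[...,2]>.064)
    a=w[m]; 
    if len(a): print(k,len(a),'top z',np.percentile(a[:,2],[50,95]).round(4),'mid',((a.min(0)+a.max(0))/2)[:2].round(4))
# lid plane, scene + top
e=np.array([-.0854,-.9963]); ax=np.array([.5447,.1743])
for n in ('wrist','top','scene'):
    q=p if n=='wrist' else imaging.read_camera(n); 
    if n!='wrist': save(q,n+'20.png')
    v=world(q); s=(v[...,:2]-ax)@e; l=(v[...,:2]-ax)@np.array([-.9963,.0854])
    for lo,hi in ((-.12,-.05),(.05,.12)):
        m=(s<.004)&(s>-.08)&(l>lo)&(l<hi)&(v[...,2]>.10)&(v[...,2]<.185)
        if m.sum()>50:
            c=np.polyfit(v[...,2][m],s[m],1); print(n,lo,m.sum(),'lean',np.degrees(np.arctan(-c[0])).round(1),'s at .081',np.polyval(c,.081).round(4),'zmax',v[...,2][m].max().round(3))
E
```

```text
t 34.325 tcp [0.526  0.1254 0.2388] yawx -94.91 z [-0.0014  0.     -1.    ] gap 0.0002472213434142619 F [-1.2 -0.1 -0.2] q [ 0.09  0.25 -0.05  1.27  0.   -1.4 ]
tool delta [-0.1213 -0.0144 -0.0112] rows 3 each [-0.0404 -0.0048 -0.0037] az -0.11
1 1066 top z [0.0744 0.0761] mid [0.4487 0.1334]
2 18035 top z [0.2889 0.3099] mid [0.5088 0.1259]
3 11077 top z [0.2914 0.3082] mid [0.5685 0.1219]
4 1077 top z [0.0743 0.0761] mid [0.6363 0.1169]
wrist -0.12 6978 lean 14.7 s at .081 0.0032 zmax 0.179
wrist 0.05 6193 lean 13.9 s at .081 0.0025 zmax 0.179
top -0.12 413 lean 14.8 s at .081 0.0021 zmax 0.18
top 0.05 586 lean 15.9 s at .081 0.0032 zmax 0.183
scene -0.12 401 lean 7.6 s at .081 -0.0146 zmax 0.181
scene 0.05 251 lean 7.6 s at .081 -0.0149 zmax 0.181
```

View pics/w20.png

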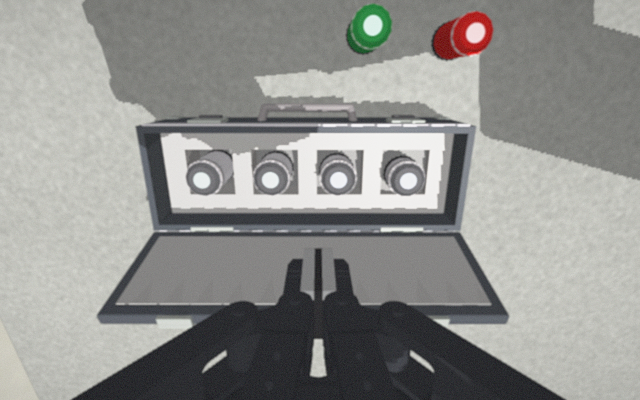

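View pics/scene20.png

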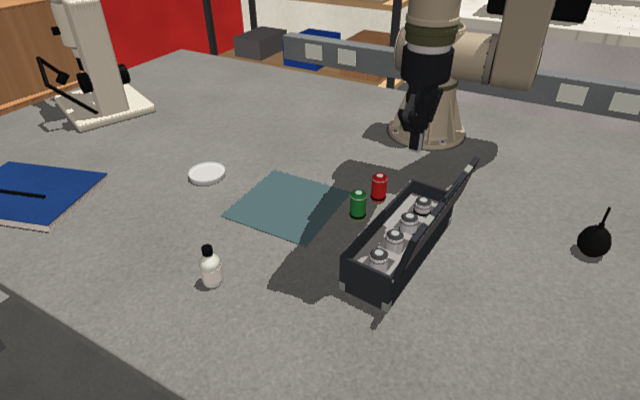

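All four are seated at the same height, 0.076 m, which is 5 mm under the rim. The lid leans back about 14.5°. Moving the closed fingers behind the lid.

move_arm(deltas=[1,-0.041,-0.005,-0.008,0,0,0,1,-0.042,-0.005,0,0,0,0,1,-0.042,-0.005,0,0,0,0,1,0,0,0.03,0,0,0,1,0,0,0.035,0,0,0,1,0,0,0.01,0,0,0,1,0,0,0,0,0,0,1,0,0,0,0,0,0])

```text
clock: 35.42
tcp_pos: [0.5518, 0.249, 0.1744]
orientation: [0.001, -0.676, 0.737, -0.001]
wrist_force: [0.7, -0.7, -0.5]
finger_gap: 0.0002
```

```bash
python3 - <<'E'
from held import *
to(.5508,.245,.171)
p=held('w21.png')
q=imaging.read_camera('scene'); save({'img':cv2.resize(q['img'][80:330,300:540],(720,600))[:600]},'s21.png')
E
```

```text
t 35.425 tcp [0.5518 0.249  0.1744] yawx -94.88 z [ 2.4e-03  8.0e-04 -1.0e+00] gap 0.0002276950930316229 F [ 0.7 -0.7 -0.5] q [ 0.29  0.4  -0.    1.17  0.   -1.19]
tool delta [0.0041 0.0007 0.0034] rows 1 each [0.0041 0.0007 0.0034] az -0.08
```

View pics/w21.png

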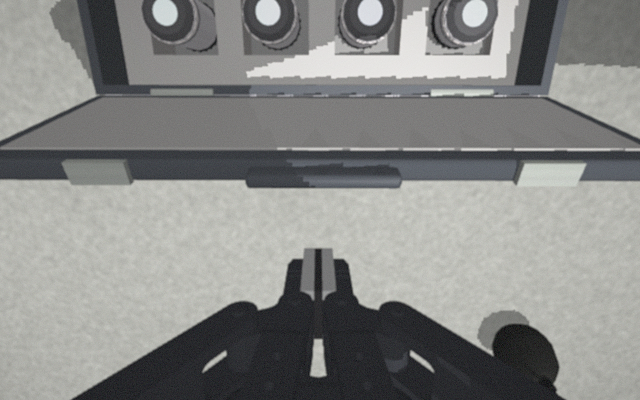

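View pics/s21.png

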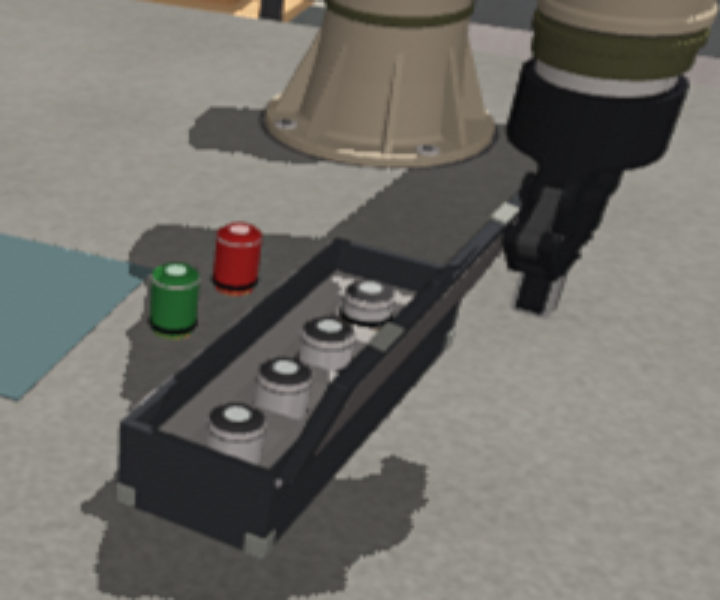

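move_arm(deltas=[1,0.012,0,0.002,0,0,0,1,0.012,0,0,0,0,0,1,0.012,0,0,0,0,0,1,0.012,0,0,0,0,0,1,0.012,0,0,0,0,0,1,0.012,0,0,0,0,0])

```text
clock: 36.28
tcp_pos: [0.5453, 0.1765, 0.171]
orientation: [0.001, -0.676, 0.737, -0.0]
wrist_force: [1.4, 2.9, 0.4]
finger_gap: 0.0001
```

```bash
cat > lid.py <<'E'
from held import *
def lid(n):
    p,R=show(); s=(p[:2]-np.array([.5447,.1743]))@np.array([-.0854,-.9963]); print('s',s.round(4))
    held('w%s.png'%n)
    q=imaging.read_camera('scene'); save({'img':cv2.resize(q['img'][80:330,300:540],(720,600))[:600]},'s%s.png'%n)
E
python3 -c "
from lid import *
lid('22')"
```

```text
t 36.275 tcp [0.5453 0.1765 0.171 ] yawx -94.87 z [ 1.e-03  5.e-04 -1.e+00] gap 9.313106247751833e-05 F [1.4 2.9 0.4] q [ 0.17  0.34 -0.1   1.14  0.   -1.31]
s -0.0023
```

View pics/s22.png

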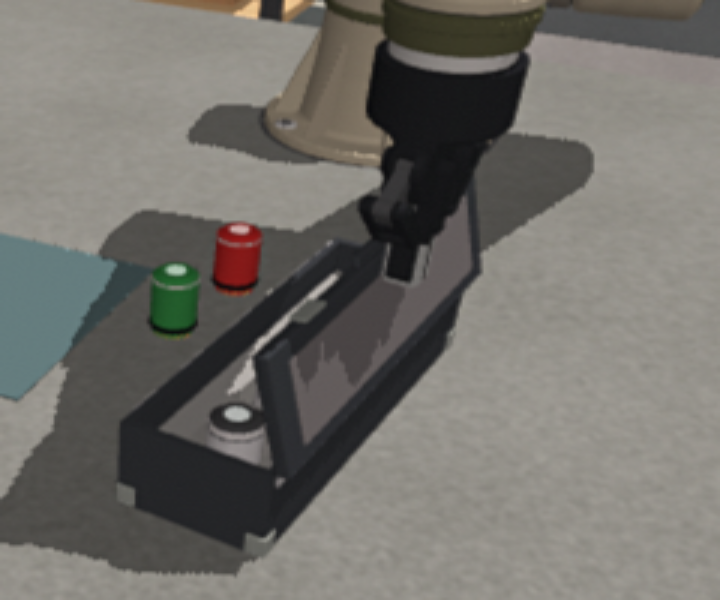

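View pics/w22.png

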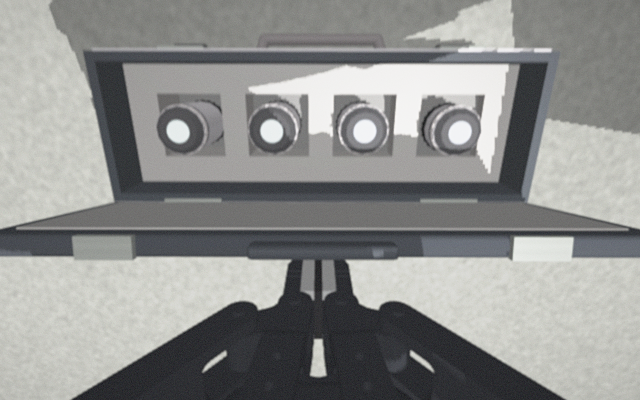

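Lid moving, finger on its outer face, about 3 N. Following the arc over.

move_arm(deltas=[1,0.012,0,0,0,0,0,1,0.012,0,0.002,0,0,0,1,0.01,0,0.005,0,0,0,1,0.01,0,0.006,0,0,0,1,0.008,0,0.008,0,0,0,1,0.008,0,0.008,0,0,0])

```text
clock: 37.12
tcp_pos: [0.5399, 0.1167, 0.1411]
orientation: [0.0, -0.676, 0.737, -0.0]
wrist_force: [0.1, 2.1, 1.5]
finger_gap: -0.0004
```

```bash
python3 -c "
from lid import *
lid('23')"
```

```text
t 37.125 tcp [0.5399 0.1167 0.1411] yawx -94.89 z [ 1.e-04 -0.e+00 -1.e+00] gap -0.0003666906093482609 F [0.1 2.1 1.5] q [ 0.07  0.32 -0.2   1.05 -0.   -1.42]
s 0.0578
```

View pics/s23.png

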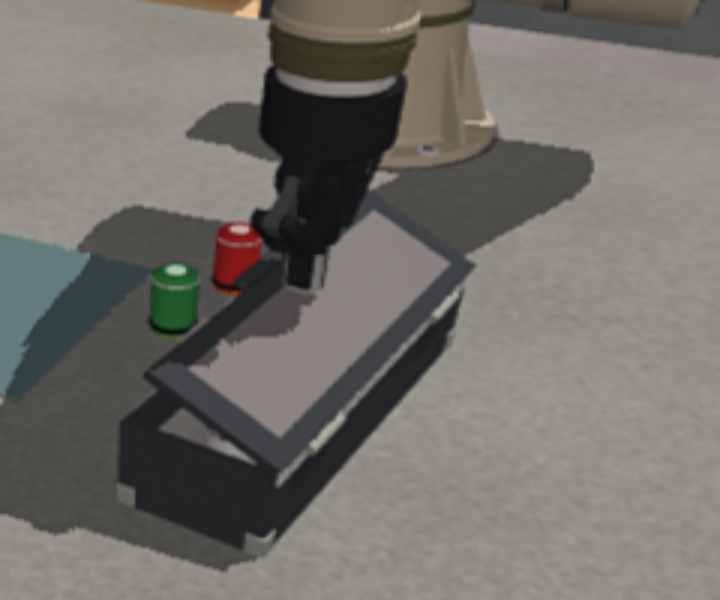

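View pics/w23.png

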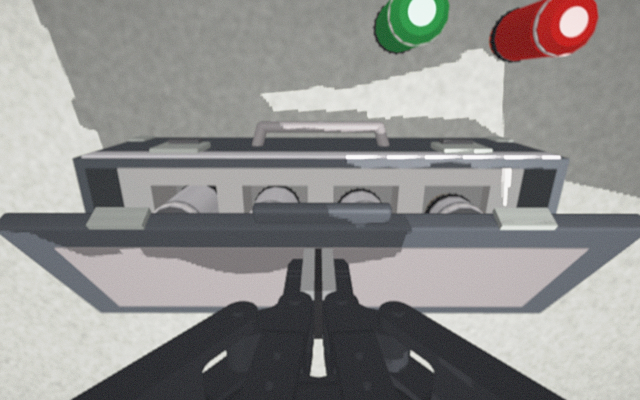

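The lid is folding over as planned at about 30°. Continuing down.

move_arm(deltas=[1,0.006,0,0.009,0,0,0,1,0.005,0,0.01,0,0,0,1,0.002,0,0.007,0,0,0,1,0.002,0,0.006,0,0,0,1,0,0,0.003,0,0,0,1,0,0,0,0,0,0,1,0,0,0,0,0,0])

```text
clock: 38.1
tcp_pos: [0.5385, 0.1026, 0.1066]
orientation: [-0.0, -0.676, 0.736, 0.0]
wrist_force: [-0.1, 0.1, -0.7]
finger_gap: 0.0002
```

```bash
python3 -c "
from lid import *
lid('24')"
```

```text
t 38.1 tcp [0.5385 0.1026 0.1066] yawx -94.86 z [-4.e-04  3.e-04 -1.e+00] gap 0.00017932343106465454 F [-0.1  0.1 -0.7] q [ 0.04  0.34 -0.26  0.97  0.   -1.44]
s 0.0719
```

View pics/s24.png

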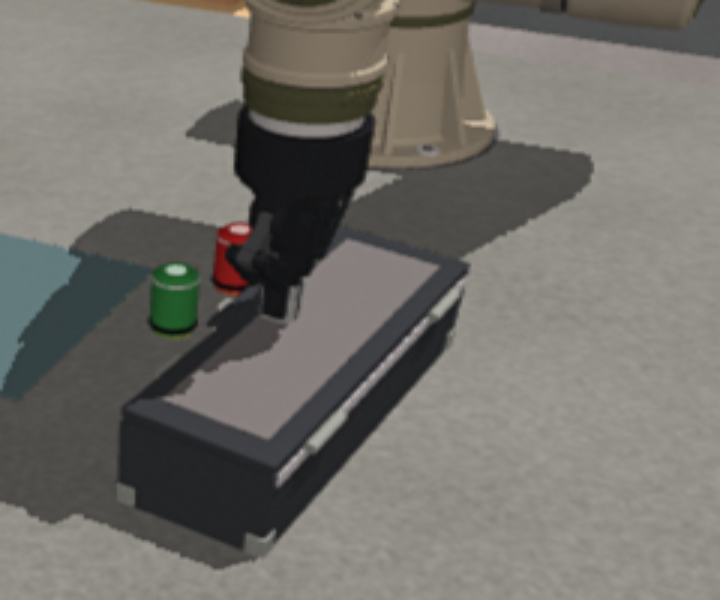

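move_arm(deltas=[1,0,0,0.002,0,0,0,1,0,0,0.001,0,0,0,1,0,0,0.001,0,0,0,1,0,0,0,0,0,0])

```text
clock: 38.7
tcp_pos: [0.5387, 0.1025, 0.1026]
orientation: [0.0, -0.676, 0.737, 0.0]
wrist_force: [-0.3, -0.2, 0.7]
finger_gap: -0.0002
```

move_arm(deltas=[1,0,0,0.001,0,0,0,1,0,0,0.001,0,0,0,1,0,0,0,0,0,0,1,0,0,0,0,0,0])

```text
clock: 39.2
tcp_pos: [0.5387, 0.1024, 0.102]
orientation: [0.0, -0.676, 0.737, -0.0]
wrist_force: [-3.4, -2.1, 10.1]
finger_gap: -0.0
```

move_arm(deltas=[1,0,0,0.0005,0,0,0,1,0,0,0.0005,0,0,0,1,0,0,0,0,0,0,1,0,0,0,0,0,0])

```text
clock: 39.7
tcp_pos: [0.5387, 0.1024, 0.1019]
orientation: [0.001, -0.676, 0.736, -0.001]
wrist_force: [-5.0, -1.4, 16.7]
finger_gap: -0.0001
```

Hard stop at z = 0.102 (tip at 0.091, which is the shut height). Retreat upwards and check.

move_arm(deltas=[1,0,0,-0.01,0,0,0,1,0,0,-0.04,0,0,0,1,0,0,-0.06,0,0,0,1,0,0,-0.05,0,0,0,1,0,0,-0.03,0,0,0,1,0,0,0,0,0,0,1,0,0,0,0,0,0])

```text
clock: 40.58
tcp_pos: [0.5383, 0.1025, 0.2886]
orientation: [-0.0, -0.676, 0.737, 0.001]
wrist_force: [-0.1, 0.0, -0.3]
finger_gap: 0.0
```

```bash
python3 - <<'E'
from lid import *
lid('25')
e=np.array([-.0854,-.9963]); ax=np.array([.5447,.1743])
for n in ('wrist','scene','top'):
    q=imaging.read_camera(n); v=world(q); s=(v[...,:2]-ax)@e; l=(v[...,:2]-ax)@np.array([-.9963,.0854])
    m=(s>.01)&(s<.09)&(abs(l)>.03)&(abs(l)<.135)&(v[...,2]<.12)&(v[...,2]>.07)
    if m.sum()>50:
        c=np.polyfit(s[m],v[...,2][m],1); print(n,m.sum(),'slope deg',np.degrees(np.arctan(c[0])).round(2),'z hinge',np.polyval(c,0).round(4),'z edge',np.polyval(c,.098).round(4))
    if n=='top':
        save(q,'top25.png')
        a=v[(np.hypot(v[...,0]-.508,v[...,1]+.402)<.06)&(v[...,2]>.010)]; print('petri',a.mean(0))
E
```

```text
t 40.575 tcp [0.5383 0.1025 0.2886] yawx -94.87 z [-1.4e-03  2.0e-04 -1.0e+00] gap 2.303012715624691e-05 F [-0.1  0.  -0.3] q [ 0.04  0.25  0.08  1.4   0.   -1.44]
s 0.0721
wrist 14973 slope deg -0.06 z hinge 0.0906 z edge 0.0905
scene 3082 slope deg 0.0 z hinge 0.0923 z edge 0.0923
top 2823 slope deg -0.15 z hinge 0.0912 z edge 0.0909
petri [ 0.50508615 -0.40199225  0.01500917]
```

View pics/w25.png

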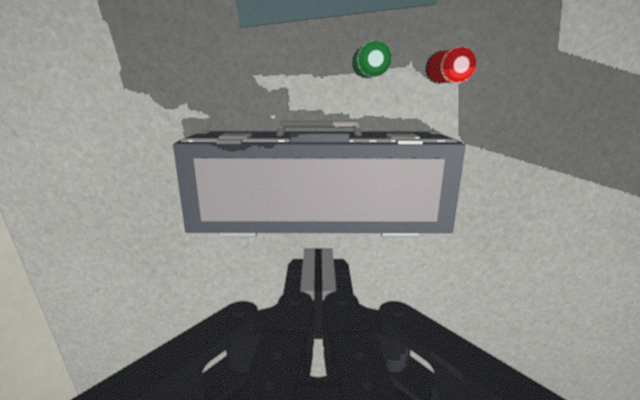

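View pics/s25.png

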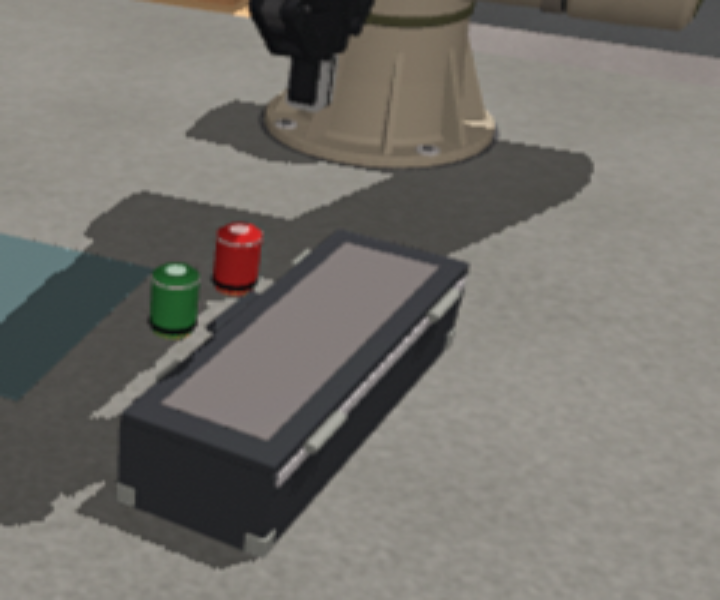

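The lid is level (slope about 0°, top at 0.091 m), the dish has not moved, and the robot is clear of everything. Handing in.

```bash
python3 -c "
from h import *
print(order.hand_in())"
```

```text
the job is handed in; nothing more can be done
None
```

All four objectives are in the case in length order, shortest nearest the base and longest at the far end, and the lid is shut. I lowered each one into its well in steps of 2 mm or less at the end, until the wrist force showed it touching the floor, and only then released it. I then folded the lid over with the closed fingers and pressed it to its stop with about 17 N.

**Objectives:** before closing, all four showed upright in their wells. Depth put the tops of the shortest and longest at about 0.076 m, 5 mm below the rim. The fingers blocked that height reading for the middle two, so for those I relied on floor contact and the picture.

**Lid:** all three cameras show it level, within 0.15°, with its top at about 0.091 m, the shut height. The scene camera read about 1 mm higher than the other two.

**Surroundings:** I did not touch the Petri dish. It measured within about 3 mm of its first position, but by a slightly different method each time. The green and red look-alikes still stand. The robot was clear of everything at hand-in, at about 41 s.

**Lid angle check that disagreed:** before closing, the scene camera read the lid leaning back about 8°, while the wrist and top cameras read about 14.5°. I worked from the latter, and the lid closed as expected.

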